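Set up the slide tray for its scale photograph

TASK

Set up the tray of slides for a scale photograph: first clear every white slide case from the desk into the open drawer and push the drawer fully home. Then push the aluminium slide tray across the desk until it sits squarely inside the tape outline, and lay the yellow straightedge flat on the desk, flush against the tray's long edge nearest the robot, so that it spans that whole edge. Leave the bottles and the pen cup where they stand.

Things in the scene. Friction and masses are not known exactly. Their poses are not given: they have to be found in the camera images.
- case1: white plastic microscope-slide case, closed, a plain block 76 x 30 x 24 mm (x, y, z), about 60 g, lying on the desk at the start. Origin at its centre. It may be absent (None).
- case2: white plastic microscope-slide case, closed, a plain block 76 x 30 x 24 mm (x, y, z), about 60 g, lying on the desk at the start. Origin at its centre. It may be absent (None).
- case3: white plastic microscope-slide case, closed, a plain block 76 x 30 x 24 mm (x, y, z), about 60 g, lying on the desk at the start. Origin at its centre. It may be absent (None).
- case4: white plastic microscope-slide case, closed, a plain block 76 x 30 x 24 mm (x, y, z), about 60 g, lying on the desk at the start. Origin at its centre. It may be absent (None).
- cab_drawer0 (a joint): drawer of a low fixed white cabinet (260 mm deep, 300 wide, 90 tall) that stands on the desk with its front to the robot; how far the drawer is pulled out of it towards the robot, m: 0 fully home, 0.14 to 0.165 at the start.
- drawer_in (a point): front end of the drawer's inner floor, midway across, against the front panel, 22 mm above the desk; moves with the drawer, x into the cabinet. Inside: x from 0 to 0.215, 258 mm wide (y); walls 46 mm above the floor, front panel 15 mm thick, 56 mm above it. Only the pulled-out part is open from above: x from 0 to q - 0.006 with the joint at q.
- cab_drawer0_handle (a point): middle of the drawer's bar handle, 35 mm in front of the front panel and 52 mm above the desk; the bar runs 120 mm along y, about 10 mm thick.
- tray: flat aluminium tray with four glass slides sunk in its top, a solid block 110 x 150 x 18 mm (x, y, z), about 0.8 kg, loose on the desk; too wide to grip, to be pushed. Origin: centre of its underside. Its long edges run along its y; its -x face is the long edge nearest the robot.
- ruler: yellow straightedge, 54 wide (x), 200 long (y), 4 mm thick, about 150 g, with a black grip block in the middle, 20 (x) x 44 (y) mm, its top 26 mm above the underside. Alike on both sides. Origin: centre of its underside.
- outline: black tape outline on the desk, no thickness to speak of, fixed; inside the tape 136 (x) x 176 mm (y), strips 8 mm wide. Origin: its centre on the desk; the tray's place, axes the same way as the tray's.
- amber_bottle: amber jar with black cap, 68 mm across, 120 mm tall, a bystander to be left alone. Origin: centre of its underside.
- clear_bottle: clear glass bottle with black cap, 52 mm across, 110 mm tall, a bystander to be left alone. Origin: centre of its underside.
- pen_cup: black cup of pens, 80 mm across, about 150 mm tall, a bystander to be left alone. Origin: centre of its underside.
There are look-alikes about, which are no part of the job. What is shaped like the case2 but brown or red is not meant.

How it is judged:
On the way, in this order (a step that is already met when the one before it is completed fails the run):
1. every slide case lies in the drawer and the drawer is fully home (x of case1 in the frame of drawer_in between -0.003 and 0.218 m and y of case1 in the frame of drawer_in between -0.131 and 0.131 m and z of case1 in the frame of drawer_in between 0 and 0.045 m and x of case2 in the frame of drawer_in between -0.003 and 0.218 m and y of case2 in the frame of drawer_in between -0.131 and 0.131 m and z of case2 in the frame of drawer_in between 0 and 0.045 m and x of case3 in the frame of drawer_in between -0.003 and 0.218 m and y of case3 in the frame of drawer_in between -0.131 and 0.131 m and z of case3 in the frame of drawer_in between 0 and 0.045 m and x of case4 in the frame of drawer_in between -0.003 and 0.218 m and y of case4 in the frame of drawer_in between -0.131 and 0.131 m and z of case4 in the frame of drawer_in between 0 and 0.045 m and value of joint cab_drawer0 below 0.005 m), for 0.2 s.
2. the tray sits inside the tape outline (x of tray in the frame of outline between -0.015 and 0.015 m and y of tray in the frame of outline between -0.015 and 0.015 m and angle between the y axis of tray and the y axis of outline, either way round below 0.18 rad and linear speed of tray below 0.02 m/s), for 0.2 s.
3. the straightedge lies flush along the tray's edge nearest the robot (all of step 2 and x of ruler in the frame of tray between -0.0845 and -0.0795 m and y of ruler in the frame of tray between -0.025 and 0.025 m and angle between the y axis of ruler and the y axis of tray, either way round below 0.025 rad and angle between ruler's own z axis and vertical below 0.05 rad and height (world z) of ruler below 0.005 m and linear speed of ruler below 0.02 m/s), for 0.2 s.
At the end, for the whole second after the job is handed in: Cases at rest in the drawer, drawer home within 5 mm; tray within 15 mm of the outline's centre along each axis and 0.18 rad; straightedge flat, gap to the tray's near edge under 2.5 mm, parallel within 0.025 rad, middles within 25 mm; all at rest (all of step 1 and all of step 3 and linear speed of each of case1, case2, case3, case4 below 0.03 m/s); the robot touches nothing.
It fails at once if a bystander (bottle or pen cup) is moved by more than 20 mm (distance of any of amber_bottle, clear_bottle, pen_cup from where it was at the start of the episode above 0.02 m).
Of case1, case2, case3, case4 only 2 to 4 are there at a start; the rules pass over those that are not, and their reading is None.
At some moment in a run one of case1, case2, case3, case4, tray, ruler may be knocked a few centimetres aside while the robot is not near it.
Once in a run the grip may slacken for a moment while it holds something.
It also fails if it takes over 210 s, if anything falls off the work surface, if the arm or the gripper's body presses on something with over 40 N, if the wrist force passes 120 N, or if a joint passes its speed limit or range.

ROBOT

A 7-joint arm with a two-finger parallel gripper is mounted at the origin on the work surface. World frame = base frame: x ahead of the robot, y to its left, z up, the work surface at z = 0. Lengths are in m, angles in rad, forces in N, time in s.
With the tool pointing down it reaches from about 0.35 to 0.9 m from the base axis. Payload 8.1 kg.
Tool frame: the origin (TCP) lies at the very end of the fingers, on their centre line; the grasp point (between the pads) lies 19 mm behind it; z points along the fingers, y is the line along which they close (so a half turn about z gives the same grasp; the last joint's range is limited). The gripper opens to 92 mm and grips with 3 to 60 N. Pads are 19 mm wide; open, the fingers measure 130 mm over their backs; the gripper's body (75 mm by 190 mm) begins 47 mm behind the grasp point.
Start: joints at [1.177, 0.434, 0.025, 1.573, -0.012, 1.134, -0.075], TCP at [0.179, -0.599, 0.227] pointing down, gripper open.
Joint ranges: [-2.62, 2.62], [-0.44, 2.09], [-1.27, 1.32], [0.08, 2.57], [-1.32, 4.46], [0.12, 2], [-2.74, 2.74]. Speed limits (rad/s): [2.22, 2.22, 3.01, 3.01, 3.14, 3.14, 3.14].

INTERFACE

Orientations are given as a rotation vector (axis times angle).
In Python, from cell import arm gives the robot as it stands.
- The arm moves only by the tool carry_out, never from a script. Its argument "commands" is a list of rows, each a list of 7 numbers: the opening, from 0 (shut) to 1 (fully open), then the shift along the tool's x, y, z each as a share of 0.025 m, from -1 to 1, then the turn, a rotation vector about the tool's x, y, z each as a share of 0.1 rad, from -1 to 1. A call has 1 to 8 rows; each row shifts and turns the commanded pose from where the row before left it, along the tool's axes as they then stand; what a row does not reach is not made up. A row lasts 1/10 s, in which the tool goes at most 50 mm and 8.59 degrees, less where a joint would pass 70% of its speed; a pose out of reach is approached as far as the arm can. A call with a number of a shift or a turn outside -1 to 1 is refused whole. A call with a gripper value outside its range is refused whole. The fingers move at their own pace and stop on an object; "squeeze" is the grip in N (left out, the last holds). Time passes only in rows, so rows that do not move let the fingers close. It gives the time, the measured TCP pose, the force, the opening and the grip force at its end, in the units of the state.
- arm.observe(): the state, without advancing time (a new reading comes with each control period).
- arm.get_image(name): name is "scene" or "side" or "wrist"; returns a dict with "pixels" (384x512x3 uint8, red, green, blue), "range_z" (384x512 float32, m along the optical axis (not along the pixel's ray), 0 where there is no reading), "mtx" (3x3 intrinsics, pixels), "R" (3x3) and "t" (3): a world point X has camera coordinates R X + t; the wrist camera has in their place "tool_from_camera" (4x4, takes a point from camera to tool coordinates, whose origin is the TCP and whose axes are the flange's). Camera axes: x right, y down, z forward; pixel columns grow to the right and rows downward; lengths in m; the calibration is good to about 2 mm. A picture is of the moment at which its call begins: read the wrist's pose just before it.
- arm.sign_off(): hands the job in; it is judged then, once.
The state is a dict: "clock": time; "joints": joint angles; "dq": joint speeds; "joint_efforts": joint torques, N m; "position": TCP position; "ee_rot": TCP orientation; "force": force on the tool from outside, world axes, zero at the start; "ft_torque": the same for the moment, N m; "width": opening from 0.0 (shut) to 1.0 (fully open); "gripper_force": force on a finger pad.
Only numpy, scipy, OpenCV 4.12 (cv2) and the standard library are available. Lean on these libraries where they do the work, as an engineer would, in place of code of your own. Each camera call takes 0.05 s, during which the arm holds its last target. There are 200 camera calls.

## Working session

There is one attempt and no reset: what is moved stays moved. The work goes in short steps, Python scripts to look and compute and a tool call to move; the robot and the scene stay as the last step left them, time stands still between calls to the robot, and variables do not carry over. Pictures are saved under pics/ and viewed, at most 14 in all, crops included, and the job is handed in when it is done.

Besides the shell and the picture viewer there is one more tool, called after ">>>" as name(argument=value, ...) on one line, values as JSON. carry_out: Moves the arm, as the interface text tells. Shift numbers are shares of 0.025 m and turn numbers shares of 0.1 rad, none past 1 either way. Its arguments: {"type":"object","properties":{"commands":{"type":"array"},"squeeze":{"type":"number"}},"required":["commands"]}

```bash
mkdir -p pics; ls
python3 - <<'E'
from cell import arm
import cv2,numpy as np
s=arm.observe(); print({k:np.round(v,3) for k,v in s.items()})
ims=[]
for n in ("scene","side"):
    d=arm.get_image(n); np.savez(f"/tmp/{n}.npz",**d); ims.append(d["pixels"])
    print(n,d["mtx"],d["R"],d["t"])
cv2.imwrite("pics/a.png",cv2.resize(ims[0],(800,600))[:,:,::-1])
cv2.imwrite("pics/b.png",cv2.resize(ims[1],(800,600))[:,:,::-1])
E
```

```text
pics
{'clock': np.float64(0.0), 'joints': array([ 1.177,  0.435,  0.025,  1.574, -0.012,  1.134, -0.075]), 'dq': array([-0.   , -0.   ,  0.001, -0.002, -0.   ,  0.001, -0.002]), 'joint_efforts': array([-0.0000e+00, -6.6786e+01,  9.8500e-01, -3.1447e+01, -6.1000e-02,
        4.3000e-02,  0.0000e+00]), 'position': array([ 0.179, -0.598,  0.226]), 'ee_rot': array([-3.107e+00, -4.550e-01,  1.000e-03]), 'force': array([-0.368,  0.005, -0.466]), 'ft_torque': array([-0.103, -0.065, -0.023]), 'gripper_force': np.float64(0.0), 'width': np.float64(0.998)}
scene [[417.3266085    0.         250.4097825 ]
 [  0.         417.3266085  186.58273991]
 [  0.           0.           1.        ]] [[-0.65925944  0.75175667  0.01545616]
 [ 0.62686406  0.56085307 -0.54081908]
 [-0.41523299 -0.34685117 -0.84099692]] [ 0.41869283 -0.21210045  1.37921132]
side [[442.12903682   0.         260.71677328]
 [  0.         442.12903682 193.29391284]
 [  0.           0.           1.        ]] [[-0.8014228  -0.59806131 -0.00664501]
 [-0.3499578   0.47790748 -0.80568852]
 [ 0.48502683 -0.64337167 -0.59230217]] [0.34633799 0.31652533 1.20639547]
```

View pics/a.png

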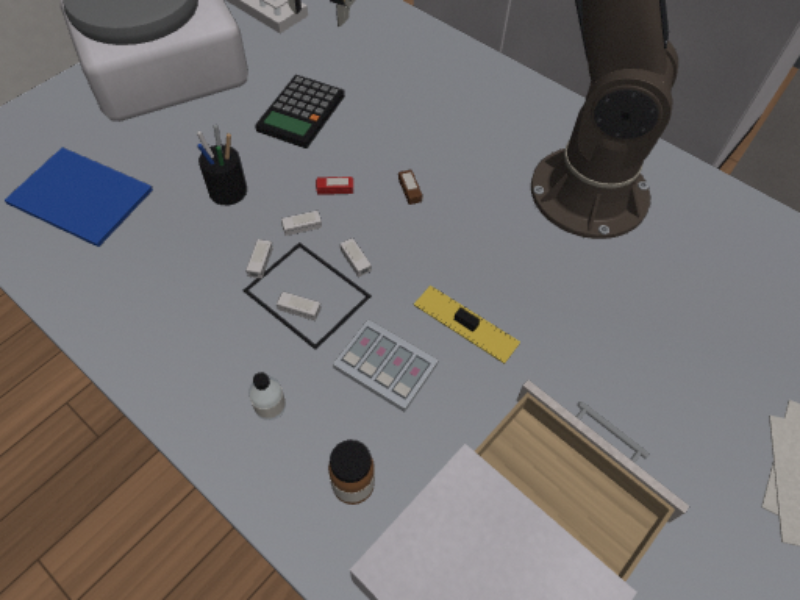

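View pics/b.png

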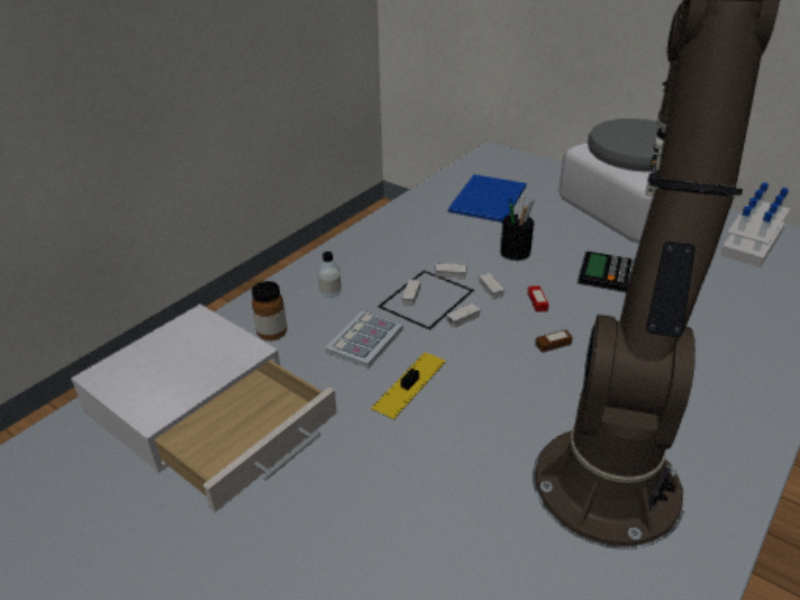

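The scene picture (800x600) shows four white cases at (301,222), (259,257), (355,256) and (298,306). The outline is centred at about (307,295), the tray at (386,363), the ruler at (467,322) and the open drawer at (580,470). The red and brown cases are decoys. The side view agrees. Next I'll measure positions from both views.

```bash
cat > h.py <<'E'
import numpy as np,cv2
from scipy.spatial.transform import Rotation as Ro
from cell import arm
def cloud(d,pose=None):
    """world xyz per pixel from range image"""
    z=d["range_z"].astype(float); v,u=np.indices(z.shape); K=d["mtx"]
    c=np.stack([(u-K[0,2])/K[0,0]*z,(v-K[1,2])/K[1,1]*z,z],-1)
    if pose is None: w=(c-d["t"])@d["R"]
    else:
        T=d["tool_from_camera"]; c=c@T[:3,:3].T+T[:3,3]
        w=c@Ro.from_rotvec(pose[1]).as_matrix().T+pose[0]
    w[z<=0]=np.nan; return w
def ray(d,uv,h,pose=None):
    """pixels cast on the plane z=h"""
    uv=np.atleast_2d(uv).astype(float); K=d["mtx"]
    c=np.c_[(uv-[K[0,2],K[1,2]])/[K[0,0],K[1,1]],np.ones(len(uv))]
    if pose is None: o=-d["R"].T@d["t"]; r=c@d["R"]
    else:
        T=d["tool_from_camera"]; R=Ro.from_rotvec(pose[1]).as_matrix()
        o=R@T[:3,3]+pose[0]; r=c@(R@T[:3,:3]).T
    return o+r*((h-o[2])/r[:,2])[:,None]
def look(n):
    s=arm.observe(); d=arm.get_image(n)
    return d,((s["position"],s["ee_rot"]) if n=="wrist" else None)
def blobs(d,pose,lo,hi,zlo,zhi,h,amin=60):
    """HSV-masked blobs within a height band; outline cast on z=h; -> centre, sizes, yaw of long side, median height"""
    w=cloud(d,pose); hsv=cv2.cvtColor(d["pixels"],cv2.COLOR_RGB2HSV)
    m=cv2.inRange(hsv,lo,hi)*((w[...,2]>zlo)&(w[...,2]<zhi)).astype(np.uint8)
    out=[]
    for c in cv2.findContours(m,cv2.RETR_EXTERNAL,cv2.CHAIN_APPROX_NONE)[0]:
        if cv2.contourArea(c)<amin: continue
        k=np.zeros_like(m); cv2.drawContours(k,[c],-1,255,-1)
        p=ray(d,c[:,0],h,pose)[:,:2]
        (x,y),(a,b),t=cv2.minAreaRect((p*1000).astype(np.float32))
        if a<b: a,b,t=b,a,t+90
        t=(t+90)%180-90
        out.append((round(x/1000,4),round(y/1000,4),round(a),round(b),round(np.radians(t),3),round(float(np.nanpercentile(w[...,2][k>0],60)),4)))
    return out
WHITE=((0,0,150),(180,45,255)); YEL=((20,120,80),(35,255,255))
E
python3 - <<'E'
from h import *
for n in("scene","side"):
    d=dict(np.load(f"/tmp/{n}.npz")); w=cloud(d)
    print(n,"desk z",np.nanpercentile(w[...,2],[30,50,60]))
    hsv=cv2.cvtColor(d["pixels"],cv2.COLOR_RGB2HSV)
    for u,v in ((301,222),(259,257),(298,306),(600,100),(386,363)) if n=="scene" else ((450,270),(412,292),(365,338)): 
        u=int(u*.64);v=int(v*.64); print(u,v,hsv[v,u],w[v,u].round(4))
    print("low");[print(b) for b in blobs(d,None,(0,0,130),(180,50,255),.014,.035,.024)]
    print("yel");[print(b) for b in blobs(d,None,*YEL,-.01,.02,.004)]
    print("black");[print(b) for b in blobs(d,None,(0,0,0),(180,255,45),-.01,.008,0)]
    print("all>8mm");[print(b) for b in blobs(d,None,(0,0,0),(180,255,255),.009,.3,.018)]
    print("body>80");[print(b) for b in blobs(d,None,(0,0,0),(180,255,255),.07,.3,.09)]
E
```

```text
scene desk z [-0.00147127  0.00051986  0.00149435]
192 142 [ 17  14 159] [ 0.4781 -0.3787  0.0244]
165 164 [ 17  14 160] [ 0.59   -0.3793  0.0231]
190 195 [ 20  15 158] [ 0.6174 -0.2445  0.0257]
384 64 [120  39  26] [ 0.0833 -0.0178  0.2881]
247 232 [103  15 117] [ 0.5951 -0.0478  0.0204]
low
(0.5954, -0.0494, 148, 108, np.float64(-1.432), 0.0194)
(0.6125, -0.2478, 74, 29, np.float64(-1.172), 0.0248)
(0.5876, -0.3804, 75, 28, np.float64(0.537), 0.0246)
(0.4617, -0.2454, 74, 28, np.float64(1.245), 0.0249)
(0.4719, -0.3829, 74, 29, np.float64(-0.554), 0.0251)
(0.0324, -0.9459, 140, 69, np.float64(-1.568), 0.0308)
yel
(0.431, 0.0014, 199, 54, np.float64(-1.5), 0.0052)
black
(0.578, -0.2636, 190, 149, np.float64(-1.564), 0.0014)
all>8mm
(0.7722, 0.0357, 102, 72, np.float64(0.934), 0.1194)
(0.6623, 0.302, 464, 323, np.float64(-0.034), 0.0896)
(0.7731, -0.1605, 90, 53, np.float64(1.123), 0.0777)
(0.5953, -0.0498, 152, 113, np.float64(-1.433), 0.0193)
(0.4309, 0.0008, 46, 34, np.float64(1.539), 0.0251)
(0.6135, -0.2476, 81, 38, np.float64(-1.17), 0.0242)
(0.5881, -0.3798, 85, 34, np.float64
[... 2580 characters left out ...]
, 291, np.float64(-1.249), 0.1669)
(0.2682, -2.2588, 1155, 165, np.float64(-1.357), 0.1743)
(1.9148, -1.6401, 3037, 2110, np.float64(0.938), 0.1838)
body>80
(0.4812, 0.3172, 290, 21, np.float64(1.537), 0.0756)
(0.0097, -0.0948, 378, 192, np.float64(-1.259), 0.21)
(0.7583, 0.302, 307, 262, np.float64(1.536), 0.0884)
(0.7832, 0.0423, 130, 64, np.float64(-0.75), 0.1147)
(0.7696, -0.1459, 87, 44, np.float64(-0.94), 0.0903)
(0.5243, -0.6025, 218, 79, np.float64(-1.075), 0.0969)
(0.0146, -0.999, 339, 100, np.float64(-1.569), 0.0929)
(0.4678, -1.0495, 731, 269, np.float64(-1.249), 0.1889)
(0.2481, -2.0998, 917, 151, np.float64(-1.357), 0.2017)
(1.8108, -1.4955, 2808, 1812, np.float64(0.93), 0.2063)
```

>>> carry_out(commands=[[1,0.9,-0.38,-0.3,0,0,0],[1,0.9,-0.38,-0.3,0,0,0],[1,0.9,-0.38,-0.3,0,0,0],[1,0.9,-0.38,-0.3,0,0,0],[1,0.9,-0.38,-0.3,0,0,0],[1,0.9,-0.38,-0.3,0,0,0],[1,0.9,-0.38,-0.3,0,0,0],[1,0.9,-0.38,-0.3,0,0,0]])

```text
clock: 0.9
position: [0.3304, -0.4735, 0.2867]
ee_rot: [-3.108, -0.455, 0.001]
force: [0.3, -0.2, -0.7]
width: 1.002
gripper_force: 0.0
```

>>> carry_out(commands=[[1,0.9,-0.38,-0.3,0,0,0],[1,0.9,-0.38,-0.3,0,0,0],[1,0.9,-0.38,-0.3,0,0,0],[1,0.9,-0.38,-0.3,0,0,0],[1,0.9,-0.38,-0.3,0,0,0],[1,0.9,-0.38,-0.3,0,0,0],[1,0.9,-0.38,-0.3,0,0,0],[1,0,0,0,0,0,0]])

```text
clock: 1.7
position: [0.4649, -0.3622, 0.3397]
ee_rot: [-3.106, -0.464, -0.003]
force: [0.4, 0.2, 0.5]
width: 1.002
gripper_force: 0.0
```

```bash
cat >> h.py <<'E'
def yaw():
    R=Ro.from_rotvec(arm.observe()["ee_rot"]).as_matrix(); return np.arctan2(R[1,0],R[0,0])
def go(x,y,z,th=None,mod=np.pi):
    """total shift (units of 25 mm, tool axes AFTER the turn) and turn (units 0.1 rad about tool z)"""
    s=arm.observe(); t0=yaw(); dth=0 if th is None else (th-t0+mod/2)%mod-mod/2
    R=Ro.from_euler("z",t0+dth).as_matrix()@np.diag([1,-1,-1.])
    print("turn_z %.1f | shift %s"%(-dth/.1,(R.T@(np.array([x,y,z])-s["position"])/.025).round(2)),"rows",np.ceil(np.abs(R.T@(np.array([x,y,z])-s["position"])/.025).max()))
def tilt():
    R=Ro.from_rotvec(arm.observe()["ee_rot"]).as_matrix(); return R[:,2].round(3)
E
python3 - <<'E'
from h import *
d,p=look("wrist"); np.savez("/tmp/w.npz",p0=p[0],p1=p[1],**d); cv2.imwrite("pics/w1.png",d["pixels"][:,:,::-1])
print("wrist");[print(b) for b in blobs(d,p,(0,0,120),(180,45,255),.012,.035,.024,200)]
w=cloud(d,p); print(np.nanpercentile(w[...,2],[10,30,50]))
for n in("scene","side"):
    d=dict(np.load(f"/tmp/{n}.npz")); 
    print(n,"panel",blobs(d,None,(0,0,120),(180,50,255),.068,.082,.078,100))
    print("top",[b for b in blobs(d,None,(0,0,120),(180,50,255),.083,.1,.09,1000)][:2])
    print("amber/clear/cup", [b for b in blobs(d,None,(0,0,0),(180,255,255),.1,.17,.115,50) if b[0]>.3 and b[0]<1])
    print("floor",blobs(d,None,(8,40,60),(25,160,255),.012,.035,.022,300))
E
```

```text
wrist
(0.4706, -0.384, 76, 31, np.float64(-0.578), 0.0233)
(0.4601, -0.2462, 76, 28, np.float64(1.242), 0.0235)
(0.5852, -0.3808, 76, 30, np.float64(0.541), 0.0233)
(0.61, -0.2492, 75, 29, np.float64(-1.172), 0.0233)
(0.5954, -0.1077, 67, 23, np.float64(0.146), 0.0186)
(0.5878, -0.0729, 62, 23, np.float64(0.138), 0.0186)
(0.5803, -0.0391, 56, 23, np.float64(0.151), 0.0186)
(0.5729, -0.0052, 51, 24, np.float64(0.135), 0.0187)
(0.5802, -0.0574, 147, 86, np.float64(-1.43), 0.0175)
[-0.00178041 -0.00076027  0.00054453]
scene panel [(0.4985, 0.307, 293, 15, np.float64(1.536), 0.0783), (0.7834, -0.1384, 49, 41, np.float64(-0.354), 0.0765)]
top [(0.7709, 0.2977, 300, 245, np.float64(1.536), 0.091)]
amber/clear/cup [(0.7829, 0.0479, 63, 59, np.float64(0.977), 0.1208), (0.7815, -0.1418, 26, 24, np.float64(-1.519), 0.1103), (0.5178, -0.5944, 92, 19, np.float64(1.194), 0.135), (0.4938, -0.5785, 109, 10, np.float64(0.937), 0.1386), (0.3471, -0.9752, 360, 350, np.float64(1.17), 0.1586)]
floor [(0.5642, 0.3049, 262, 120, np.float64(1.537), 0.023)]
side panel [(0.4935, 0.3086, 291, 14, np.float64(1.537), 0.0761), (0.0161, -0.9636, 226, 99, np.float64(1.565), 0.0722)]
top [(0.7661, 0.2981, 300, 244, np.float64(1.536), 0.0885)]
amber/clear/cup [(0.7746, 0.0512, 79, 57, np.float64(-0.78), 0.1182), (0.5034, -0.6003, 143, 35, np.float64(-1.136), 0.1332), (0.4075, -0.9083, 412, 199, np.float64(-0.393), 0.1513)]
floor [(0.6218, 0.2875, 250, 153, np.float64(1.535), 0.0207)]
```

View pics/w1.png

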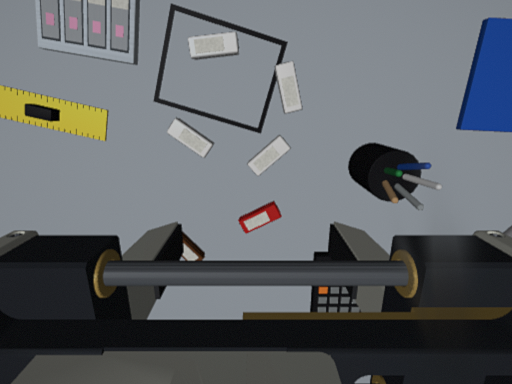

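The wrist view shows the four cases at pixels (268,155), (190,138), (288,87) and (213,45), each measuring about 76x30 with its top at 23.5 mm. The drawer's open floor is centred at (0.5635, 0.306) with yaw -0.035. I'll take case A first.

>>> carry_out(commands=[[0.7,0,0,0.9,0,0,0.97],[0.7,0,0,0.9,0,0,0.97],[0.7,0,0,0.9,0,0,0.97],[0.7,0,0,0.9,0,0,0.97],[0.7,0,0,0.9,0,0,0.97],[0.7,0,0,0.9,0,0,0.97],[0.7,0,0,0.9,0,0,0.97],[0.7,0,0,0.9,0,0,0.97]])

```text
clock: 2.55
position: [0.4602, -0.3664, 0.1579]
ee_rot: [3.047, -0.763, -0.002]
force: [0.4, 1.5, 0.7]
width: 0.698
gripper_force: 0.0
```

>>> carry_out(commands=[[0.7,0,0,0,0,0,0.98],[0.7,0.67,0.61,0,0,0,0],[0.7,0,0,0.9,0,0,0],[0.7,0,0,0.9,0,0,0],[0.7,0,0,0.9,0,0,0],[0.7,0,0,0.9,0,0,0],[0.7,0,0,0.9,0,0,0],[0.7,0,0,0,0,0,0]])

```text
clock: 3.35
position: [0.4641, -0.3869, 0.0436]
ee_rot: [-3.007, 0.905, 0.01]
force: [-0.6, 0.3, -0.6]
width: 0.698
gripper_force: 0.0
```

Run:
```python
from h import *
print(arm.observe()["position"].round(4),arm.observe()["joints"].round(2),yaw(),tilt()); go(.4706,-.384,.004,-.578)
d,p=look("scene"); [print(b) for b in blobs(d,None,(0,0,130),(180,50,255),.014,.035,.024)]
```

```text
[ 0.4641 -0.3869  0.0436] [ 0.57  0.6   0.05  1.8  -0.04  0.74 -1.51] -0.584601355981615 [-0.006  0.003 -1.   ]
turn_z -0.1 | shift [ 0.15 -0.24  1.58] rows 2.0
(0.5955, -0.0493, 148, 108, np.float64(-1.432), 0.0193)
(0.6125, -0.2478, 74, 29, np.float64(-1.172), 0.025)
(0.5876, -0.3804, 75, 28, np.float64(0.537), 0.0248)
(0.4617, -0.2454, 74, 28, np.float64(1.245), 0.0246)
```

>>> carry_out(commands=[[0.7,0.15,-0.24,0.8,0,0,0],[0.7,0,0,0.78,0,0,0],[0.7,0,0,0,0,0,0],[0,0,0,0,0,0,0],[0,0,0,0,0,0,0],[0,0,0,0,0,0,0],[0,0,0,0,0,0,0],[0,0,0,0,0,0,0]], squeeze=30)

```text
clock: 4.2
position: [0.4739, -0.3848, 0.0078]
ee_rot: [3.009, -0.903, 0.001]
force: [-0.7, 0.5, 4.7]
width: 0.326
gripper_force: 29.9
```

>>> carry_out(commands=[[0,0,0,-0.7,0,0,0],[0,0,0,-1,0,0,0],[0,0,0,-1,0,0,0],[0,0,0,-1,0,0,0],[0,0,0,-1,0,0,0],[0,0,0,-1,0,0,0],[0,0,0,-1,0,0,0],[0,0,0,0,0,0,0]])

```text
clock: 5.0
position: [0.4753, -0.3857, 0.1784]
ee_rot: [3.007, -0.903, 0.009]
force: [-0.8, -0.4, 0.0]
width: 0.324
gripper_force: 29.9
```

Run:
```python
from h import *
print(tilt()); go(.5635+.087*.035,.3057+.087,.11,-.035)
```

```text
[ 0.005 -0.003 -1.   ]
turn_z -5.5 | shift [  2.56 -31.25   2.74] rows 32.0
```

>>> carry_out(commands=[[0,0,0,0,0,0,-0.92],[0,0,0,0,0,0,-0.92],[0,0,0,0,0,0,-0.92],[0,0,0,0,0,0,-0.92],[0,0,0,0,0,0,-0.92],[0,0,0,0,0,0,-0.9],[0,0.08,-0.975,0,0,0,0],[0,0.08,-0.975,0,0,0,0]])

```text
clock: 5.8
position: [0.4785, -0.3358, 0.1737]
ee_rot: [-3.141, 0.055, 0.002]
force: [1.1, -1.0, -0.8]
width: 0.322
gripper_force: 29.9
```

>>> carry_out(commands=[[0,0.08,-0.975,0,0,0,0],[0,0.08,-0.975,0,0,0,0],[0,0.08,-0.975,0,0,0,0],[0,0.08,-0.975,0,0,0,0],[0,0.08,-0.975,0,0,0,0],[0,0.08,-0.975,0,0,0,0],[0,0.08,-0.975,0,0,0,0],[0,0.08,-0.975,0,0,0,0]])

```text
clock: 6.6
position: [0.5013, -0.1405, 0.174]
ee_rot: [-3.141, 0.052, 0.002]
force: [0.4, -1.3, -0.3]
width: 0.323
gripper_force: 29.9
```

>>> carry_out(commands=[[0,0.08,-0.975,0,0,0,0],[0,0.08,-0.975,0,0,0,0],[0,0.08,-0.975,0,0,0,0],[0,0.08,-0.975,0,0,0,0],[0,0.08,-0.975,0,0,0,0],[0,0.08,-0.975,0,0,0,0],[0,0.08,-0.975,0,0,0,0],[0,0.08,-0.975,0,0,0,0]])

```text
clock: 7.4
position: [0.5238, 0.0537, 0.174]
ee_rot: [3.141, -0.052, -0.002]
force: [-0.3, 0.4, -0.3]
width: 0.323
gripper_force: 29.9
```

>>> carry_out(commands=[[0,0.08,-0.975,0,0,0,0],[0,0.08,-0.975,0,0,0,0],[0,0.08,-0.975,0,0,0,0],[0,0.08,-0.975,0,0,0,0],[0,0.08,-0.975,0,0,0,0],[0,0.08,-0.975,0,0,0,0],[0,0.08,-0.975,0,0,0,0],[0,0.08,-0.975,0,0,0,0]])

```text
clock: 8.2
position: [0.5463, 0.2479, 0.1738]
ee_rot: [3.141, -0.052, -0.002]
force: [0.1, -0.1, -0.4]
width: 0.323
gripper_force: 29.9
```

>>> carry_out(commands=[[0,0.08,-0.975,0,0,0,0],[0,0.08,-0.975,0,0,0,0],[0,0.08,-0.975,0,0,0,0],[0,0.08,-0.975,0,0,0,0],[0,0.08,-0.975,0,0,0,0],[0,0.08,-0.975,0,0,0,0],[0,0,0,0,0,0,0],[0,0,0,0,0,0,0]])

```text
clock: 9.0
position: [0.563, 0.3929, 0.1735]
ee_rot: [3.14, -0.051, -0.002]
force: [0.5, 0.3, -0.5]
width: 0.324
gripper_force: 29.9
```

Run:
```python
from h import *
print(arm.observe()["joints"].round(2),tilt()); go(.5635+.087*.035,.3057+.087,.036,-.035)
d,p=look("wrist"); cv2.imwrite("pics/w2.png",d["pixels"][:,:,::-1])
print("floor",blobs(d,p,(8,40,60),(25,160,255),.012,.035,.022,300))
print("panel",blobs(d,p,(0,0,120),(180,50,255),.068,.085,.078,100))
```

```text
[-0.54  0.59 -0.24  1.45  0.15  1.12 -2.41] [-0.001 -0.001 -1.   ]
turn_z 0.0 | shift [0.14 0.   5.5 ] rows 6.0
floor [(0.5763, 0.2998, 270, 145, np.float64(1.532), 0.0214)]
panel [(0.4946, 0.2141, 74, 13, np.float64(1.537), 0.0767)]
```

View pics/w2.png

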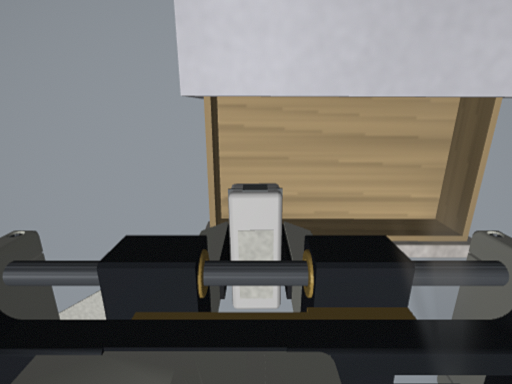

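The case is held at (255,245). The drawer's left wall is at column 213 and its front panel near row 235, so the case lines up with its slot and I'll lower it.

>>> carry_out(commands=[[0,0.14,0.16,0.94,0,0,0],[0,0,0,0.94,0,0,0],[0,0,0,0.94,0,0,0],[0,0,0,0.94,0,0,0],[0,0,0,0.94,0,0,0],[0,0,0,0.94,0,0,0],[0,0,0,0,0,0,0],[0,0,0,0,0,0,0]])

```text
clock: 9.85
position: [0.5672, 0.3877, 0.034]
ee_rot: [3.14, -0.054, -0.001]
force: [0.8, -0.5, -0.9]
width: 0.322
gripper_force: 30.0
```

>>> carry_out(commands=[[0.42,0,0,0,0,0,0],[0.42,0,0,0,0,0,0],[0.42,0,0,0,0,0,0],[0.42,0,0,-0.9,0,0,0],[0.42,0,0,-0.9,0,0,0],[0.5,0,0,-0.9,0,0,0],[0.7,0,0,-0.9,0,0,0],[0.7,0,0,-0.9,0,0,0]])

```text
clock: 10.65
position: [0.567, 0.3888, 0.1477]
ee_rot: [-3.141, 0.052, -0.001]
force: [-0.2, 0.2, -0.7]
width: 0.626
gripper_force: 0.0
```

Run:
```python
from h import *
d,p=look("wrist"); print("in drawer",blobs(d,p,(0,0,120),(180,45,255),.036,.06,.046,300))
d,p=look("scene"); [print(b) for b in blobs(d,None,(0,0,130),(180,50,255),.014,.055,.024)]
go(.5852,-.3808,.18,.541); go(.4601,-.2462,.18,1.242); go(.61,-.2492,.18,-1.172)
```

```text
in drawer [(0.5647, 0.3888, 73, 29, np.float64(-0.019), 0.0455)]
(0.5567, 0.3914, 76, 29, np.float64(-0.016), 0.047)
(0.5955, -0.0493, 148, 108, np.float64(-1.433), 0.0194)
(0.6125, -0.2478, 74, 29, np.float64(-1.172), 0.0248)
(0.5876, -0.3804, 75, 28, np.float64(0.537), 0.0246)
(0.4616, -0.2456, 75, 28, np.float64(1.245), 0.0247)
(0.0168, -0.9459, 140, 100, np.float64(-1.568), 0.0307)
turn_z -5.7 | shift [-15.31  26.78  -1.18] rows 27.0
turn_z -12.8 | shift [-25.5    4.11  -1.18] rows 26.0
turn_z 11.4 | shift [24.21  8.41 -1.18] rows 25.0
```

>>> carry_out(commands=[[0.7,0,0,-0.2,0,0,-0.95],[0.7,0,0,-0.2,0,0,-0.95],[0.7,0,0,-0.2,0,0,-0.95],[0.7,0,0,-0.2,0,0,-0.95],[0.7,0,0,-0.2,0,0,-0.95],[0.7,0,0,-0.2,0,0,-0.95],[0.7,-0.567,0.992,0,0,0,0],[0.7,-0.567,0.992,0,0,0,0]])

```text
clock: 11.55
position: [0.5674, 0.3318, 0.1757]
ee_rot: [-3.028, -0.836, 0.001]
force: [-0.4, 0.2, 0.2]
width: 0.698
gripper_force: 0.0
```

>>> carry_out(commands=[[0.7,-0.567,0.992,0,0,0,0],[0.7,-0.567,0.992,0,0,0,0],[0.7,-0.567,0.992,0,0,0,0],[0.7,-0.567,0.992,0,0,0,0],[0.7,-0.567,0.992,0,0,0,0],[0.7,-0.567,0.992,0,0,0,0],[0.7,-0.567,0.992,0,0,0,0],[0.7,-0.567,0.992,0,0,0,0]])

```text
clock: 12.35
position: [0.5716, 0.1019, 0.1759]
ee_rot: [3.029, 0.833, -0.001]
force: [0.2, -0.1, 0.7]
width: 0.698
gripper_force: 0.0
```

>>> carry_out(commands=[[0.7,-0.567,0.992,0,0,0,0],[0.7,-0.567,0.992,0,0,0,0],[0.7,-0.567,0.992,0,0,0,0],[0.7,-0.567,0.992,0,0,0,0],[0.7,-0.567,0.992,0,0,0,0],[0.7,-0.567,0.992,0,0,0,0],[0.7,-0.567,0.992,0,0,0,0],[0.7,-0.567,0.992,0,0,0,0]])

```text
clock: 13.15
position: [0.5755, -0.1265, 0.1759]
ee_rot: [-3.029, -0.833, 0.001]
force: [0.1, -0.5, -0.4]
width: 0.7
gripper_force: 0.0
```

>>> carry_out(commands=[[0.7,-0.567,0.992,0,0,0,0],[0.7,-0.567,0.992,0,0,0,0],[0.7,-0.567,0.992,0,0,0,0],[0.7,-0.567,0.992,0,0,0,0],[0.7,-0.567,0.992,0,0,0,0],[0.7,-0.567,0.992,0,0,0,0],[0.7,-0.567,0.992,0,0,0,0],[0.7,-0.567,0.992,0,0,0,0]])

```text
clock: 13.95
position: [0.5796, -0.3548, 0.1758]
ee_rot: [-3.029, -0.833, 0.001]
force: [-0.1, 0.4, 0.4]
width: 0.7
gripper_force: 0.0
```

>>> carry_out(commands=[[0.7,-0.567,0.992,0,0,0,0],[0.7,0,0,0.8,0,0,0],[0.7,0,0,0.8,0,0,0],[0.7,0,0,0.8,0,0,0],[0.7,0,0,0.8,0,0,0],[0.7,0,0,0.8,0,0,0],[0.7,0,0,0.4,0,0,0],[0.7,0,0,0,0,0,0]])

```text
clock: 14.75
position: [0.5793, -0.3818, 0.0644]
ee_rot: [-3.027, -0.833, 0.004]
force: [-0.7, -0.4, 0.3]
width: 0.699
gripper_force: 0.0
```

Run:
```python
from h import *
d,p=look("wrist"); print(blobs(d,p,(0,0,120),(180,45,255),.014,.035,.024,300),tilt())
go(.5852,-.3808,.006,.541)
```

```text
[(0.477, -0.2213, 28, 21, np.float64(-0.818), 0.0235), (0.587, -0.3801, 75, 29, np.float64(0.536), 0.0235), (0.6115, -0.2508, 77, 29, np.float64(-1.168), 0.0236)] [-0.001  0.001 -1.   ]
turn_z -0.0 | shift [0.2  0.06 2.39] rows 3.0
```

>>> carry_out(commands=[[0.7,0.24,0.05,0.8,0,0,0],[0.7,0,0,0.8,0,0,0],[0.7,0,0,0.79,0,0,0],[0.7,0,0,0,0,0,0],[0,0,0,0,0,0,0],[0,0,0,0,0,0,0],[0,0,0,0,0,0,0],[0,0,0,0,0,0,0]])

```text
clock: 15.6
position: [0.5868, -0.3807, 0.0075]
ee_rot: [3.028, 0.833, 0.002]
force: [-0.8, -0.5, -0.3]
width: 0.403
gripper_force: 0.0
```

>>> carry_out(commands=[[0,0,0,0,0,0,0],[0,0,0,-0.7,0,0,0],[0,0,0,-1,0,0,0],[0,0,0,-1,0,0,0],[0,0,0,-1,0,0,0],[0,0,0,-1,0,0,0],[0,0,0,-1,0,0,0],[0,0,0,-0.5,0,0,0]])

```text
clock: 16.4
position: [0.5873, -0.3808, 0.1654]
ee_rot: [3.026, 0.832, 0.005]
force: [0.2, 0.2, -0.8]
width: 0.322
gripper_force: 30.0
```

Run:
```python
from h import *
print(tilt()); go(.5645,.3335,.175,-.035)
```

```text
[ 0.004 -0.002 -1.   ]
turn_z 5.7 | shift [ -1.91 -28.52  -0.38] rows 29.0
```

>>> carry_out(commands=[[0,0,0,0,0,0,0.95],[0,0,0,0,0,0,0.95],[0,0,0,0,0,0,0.95],[0,0,0,0,0,0,0.95],[0,0,0,0,0,0,0.95],[0,0,0,0,0,0,0.95],[0,-0.066,-0.983,0,0,0,0],[0,-0.066,-0.983,0,0,0,0]])

```text
clock: 17.2
position: [0.584, -0.3311, 0.1614]
ee_rot: [3.141, -0.055, -0.001]
force: [0.8, 0.8, -0.8]
width: 0.323
gripper_force: 30.0
```

>>> carry_out(commands=[[0,-0.066,-0.983,0,0,0,0],[0,-0.066,-0.983,0,0,0,0],[0,-0.066,-0.983,0,0,0,0],[0,-0.066,-0.983,0,0,0,0],[0,-0.066,-0.983,0,0,0,0],[0,-0.066,-0.983,0,0,0,0],[0,-0.066,-0.983,0,0,0,0],[0,-0.066,-0.983,0,0,0,0]])

```text
clock: 18.0
position: [0.5776, -0.1331, 0.1617]
ee_rot: [-3.141, 0.052, 0.0]
force: [-0.4, 0.5, -0.6]
width: 0.325
gripper_force: 30.0
```

>>> carry_out(commands=[[0,-0.066,-0.983,0,0,0,0],[0,-0.066,-0.983,0,0,0,0],[0,-0.066,-0.983,0,0,0,0],[0,-0.066,-0.983,0,0,0,0],[0,-0.066,-0.983,0,0,0,0],[0,-0.066,-0.983,0,0,0,0],[0,-0.066,-0.983,0,0,0,0],[0,-0.066,-0.983,0,0,0,0]])

```text
clock: 18.8
position: [0.5709, 0.0637, 0.1617]
ee_rot: [3.141, -0.052, -0.0]
force: [0.5, 0.2, -0.7]
width: 0.318
gripper_force: 30.0
```

>>> carry_out(commands=[[0,-0.066,-0.983,0,0,0,0],[0,-0.066,-0.983,0,0,0,0],[0,-0.066,-0.983,0,0,0,0],[0,-0.066,-0.983,0,0,0,0],[0,-0.066,-0.983,0,0,0,0],[0,-0.066,-0.983,0,0,0,0],[0,-0.066,-0.983,0,0,0,0],[0,-0.066,-0.983,0,0,0,0]])

```text
clock: 19.6
position: [0.5643, 0.2606, 0.1617]
ee_rot: [3.141, -0.052, -0.0]
force: [0.1, -1.5, -1.1]
width: 0.324
gripper_force: 30.0
```

>>> carry_out(commands=[[0,-0.066,-0.983,0,0,0,0],[0,-0.066,-0.983,0,0,0,0],[0,-0.066,-0.983,0,0,0,0],[0,0,0,0,0,0,0],[0,0,0,0,0,0,0]])

```text
clock: 20.1
position: [0.5617, 0.3337, 0.1614]
ee_rot: [3.141, -0.05, -0.001]
force: [0.3, -0.4, -0.7]
width: 0.323
gripper_force: 30.0
```

Run:
```python
from h import *
d,p=look("wrist"); print(blobs(d,p,(0,0,120),(180,45,255),.036,.06,.046,300),arm.observe()["width"],tilt())
go(.5645,.3325,.034,-.035)
```

```text
[(0.5655, 0.388, 76, 28, np.float64(-0.016), 0.0455)] 0.3241880050042209 [-0.    -0.001 -1.   ]
turn_z 0.0 | shift [0.09 0.   5.09] rows 6.0
```

>>> carry_out(commands=[[0,0.09,0.04,0.85,0,0,0],[0,0,0,0.85,0,0,0],[0,0,0,0.85,0,0,0],[0,0,0,0.85,0,0,0],[0,0,0,0.85,0,0,0],[0,0,0,0.85,0,0,0],[0,0,0,0,0,0,0],[0,0,0,0,0,0,0]])

```text
clock: 20.95
position: [0.5647, 0.3313, 0.0343]
ee_rot: [3.14, -0.054, -0.0]
force: [0.4, 0.5, 0.3]
width: 0.327
gripper_force: 30.0
```

>>> carry_out(commands=[[0.42,0,0,0,0,0,0],[0.42,0,0,0,0,0,0],[0.42,0,0,0,0,0,0],[0.42,0,0,-0.9,0,0,0],[0.42,0,0,-0.9,0,0,0],[0.5,0,0,-0.9,0,0,0],[0.7,0,0,-0.9,0,0,0],[0.7,0,0,-0.9,0,0,0]])

```text
clock: 21.75
position: [0.5644, 0.3325, 0.148]
ee_rot: [-3.141, 0.052, -0.001]
force: [-0.3, 0.3, -0.6]
width: 0.627
gripper_force: 0.0
```

Run:
```python
from h import *
d,p=look("wrist"); print("in drawer",blobs(d,p,(0,0,120),(180,45,255),.036,.06,.046,300))
d,p=look("scene"); [print(b) for b in blobs(d,None,(0,0,130),(180,50,255),.014,.035,.024)]
go(.4601,-.2462,.17,1.242); go(.61,-.2492,.17,-1.172)
```

```text
in drawer [(0.4498, 0.3235, 102, 10, np.float64(1.537), 0.0567), (0.5652, 0.388, 74, 28, np.float64(-0.016), 0.0456), (0.5645, 0.3317, 74, 29, np.float64(-0.025), 0.0455)]
(0.5955, -0.0494, 148, 108, np.float64(-1.432), 0.0194)
(0.6124, -0.2474, 75, 29, np.float64(-1.17), 0.0246)
(0.4616, -0.2456, 75, 28, np.float64(1.245), 0.0249)
(0.0168, -0.9459, 140, 100, np.float64(-1.568), 0.0305)
turn_z -12.8 | shift [-23.33   3.48  -0.78] rows 24.0
turn_z 11.4 | shift [22.17  7.44 -0.78] rows 23.0
```

>>> carry_out(commands=[[0.7,0,0,-0.1,0,0,-0.985],[0.7,0,0,-0.1,0,0,-0.985],[0.7,0,0,-0.1,0,0,-0.985],[0.7,0,0,-0.1,0,0,-0.985],[0.7,0,0,-0.1,0,0,-0.985],[0.7,0,0,-0.1,0,0,-0.985],[0.7,0,0,-0.1,0,0,-0.985],[0.7,0,0,-0.1,0,0,-0.985]])

```text
clock: 22.65
position: [0.5641, 0.3323, 0.1661]
ee_rot: [2.918, 1.164, -0.001]
force: [1.0, -0.6, -0.2]
width: 0.703
gripper_force: 0.0
```

>>> carry_out(commands=[[0.7,0,0,0,0,0,-0.985],[0.7,0,0,0,0,0,-0.985],[0.7,0,0,0,0,0,-0.985],[0.7,0,0,0,0,0,-0.985],[0.7,0,0,0,0,0,-0.985],[0.7,-0.972,0.145,0,0,0,0],[0.7,-0.972,0.145,0,0,0,0],[0.7,-0.972,0.145,0,0,0,0]])

```text
clock: 23.45
position: [0.551, 0.259, 0.1659]
ee_rot: [-2.55, -1.835, 0.001]
force: [0.8, 0.3, 0.5]
width: 0.703
gripper_force: 0.0
```

>>> carry_out(commands=[[0.7,-0.972,0.145,0,0,0,0],[0.7,-0.972,0.145,0,0,0,0],[0.7,-0.972,0.145,0,0,0,0],[0.7,-0.972,0.145,0,0,0,0],[0.7,-0.972,0.145,0,0,0,0],[0.7,-0.972,0.145,0,0,0,0],[0.7,-0.972,0.145,0,0,0,0],[0.7,-0.972,0.145,0,0,0,0]])

```text
clock: 24.25
position: [0.5167, 0.0653, 0.1662]
ee_rot: [2.55, 1.835, -0.0]
force: [-0.8, 1.5, -0.1]
width: 0.702
gripper_force: 0.0
```

>>> carry_out(commands=[[0.7,-0.972,0.145,0,0,0,0],[0.7,-0.972,0.145,0,0,0,0],[0.7,-0.972,0.145,0,0,0,0],[0.7,-0.972,0.145,0,0,0,0],[0.7,-0.972,0.145,0,0,0,0],[0.7,-0.972,0.145,0,0,0,0],[0.7,-0.972,0.145,0,0,0,0],[0.7,-0.972,0.145,0,0,0,0]])

```text
clock: 25.05
position: [0.4823, -0.1282, 0.1663]
ee_rot: [2.55, 1.835, -0.0]
force: [-0.3, -0.0, -0.1]
width: 0.701
gripper_force: 0.0
```

>>> carry_out(commands=[[0.7,-0.972,0.145,0,0,0,0],[0.7,-0.972,0.145,0,0,0,0],[0.7,-0.972,0.145,0,0,0,0],[0.7,-0.972,0.145,0,0,0,0],[0.7,-0.972,0.145,0,0,0,0],[0.7,0,0,0.9,0,0,0],[0.7,0,0,0.9,0,0,0],[0.7,0,0,0.9,0,0,0]])

```text
clock: 25.85
position: [0.4612, -0.2485, 0.0981]
ee_rot: [2.551, 1.834, 0.0]
force: [0.7, -0.2, -0.6]
width: 0.697
gripper_force: 0.0
```

>>> carry_out(commands=[[0.7,0,0,0.9,0,0,0],[0.7,0,0,0.4,0,0,0],[0.7,0,0,0,0,0,0]])

```text
clock: 26.15
position: [0.4605, -0.2477, 0.0653]
ee_rot: [-2.548, -1.834, 0.002]
force: [-0.1, 0.4, 0.2]
width: 0.696
gripper_force: 0.0
```

Run:
```python
from h import *
d,p=look("wrist"); print(blobs(d,p,(0,0,120),(180,45,255),.014,.035,.024,300),tilt())
d,p=look("scene"); print([b for b in blobs(d,None,(0,0,120),(180,45,255),.014,.035,.024,60) if b[1]<-.1])
go(.4601,-.2462,.006,1.242)
```

```text
[(0.4597, -0.2452, 74, 29, np.float64(1.247), 0.0233), (0.608, -0.2468, 77, 29, np.float64(-1.173), 0.0232)] [-0.001  0.    -1.   ]
[(0.6125, -0.2471, 78, 30, np.float64(-1.17), 0.0248), (0.4622, -0.2453, 76, 29, np.float64(1.246), 0.0245), (0.0168, -0.9456, 141, 100, np.float64(-1.568), 0.0304)]
turn_z 0.1 | shift [ 0.05 -0.09  2.44] rows 3.0
```

>>> carry_out(commands=[[0.7,0.08,-0.09,0.8,0,0,0],[0.7,0,0,0.8,0,0,0],[0.7,0,0,0.8,0,0,0],[0.7,0,0,0,0,0,0],[0,0,0,0,0,0,0],[0,0,0,0,0,0,0],[0,0,0,0,0,0,0],[0,0,0,0,0,0,0]])

```text
clock: 27.05
position: [0.4604, -0.2458, 0.0073]
ee_rot: [2.549, 1.834, 0.001]
force: [0.5, -1.0, -0.6]
width: 0.396
gripper_force: 0.0
```

>>> carry_out(commands=[[0,0,0,0,0,0,0],[0,0,0,-0.7,0,0,0],[0,0,0,-1,0,0,0],[0,0,0,-1,0,0,0],[0,0,0,-1,0,0,0],[0,0,0,-1,0,0,0],[0,0,0,-1,0,0,0],[0,0,0,-0.5,0,0,0]])

```text
clock: 27.85
position: [0.4606, -0.2458, 0.1636]
ee_rot: [2.548, 1.833, 0.002]
force: [0.0, -0.3, -0.9]
width: 0.32
gripper_force: 30.0
```

Run:
```python
from h import *
print(tilt()); go(.5625,.2765,.165,-.035)
```

```text
[ 0.002 -0.001 -1.   ]
turn_z 12.8 | shift [  3.34 -21.02  -0.06] rows 22.0
```

>>> carry_out(commands=[[0,0,0,0,0,0,0.985],[0,0,0,0,0,0,0.985],[0,0,0,0,0,0,0.985],[0,0,0,0,0,0,0.985],[0,0,0,0,0,0,0.985],[0,0,0,0,0,0,0.985],[0,0,0,0,0,0,0.985],[0,0,0,0,0,0,0.985]])

```text
clock: 28.65
position: [0.4595, -0.2454, 0.1609]
ee_rot: [-3.06, -0.709, 0.001]
force: [0.1, 0.3, -0.2]
width: 0.326
gripper_force: 30.0
```

>>> carry_out(commands=[[0,0,0,0,0,0,0.985],[0,0,0,0,0,0,0.985],[0,0,0,0,0,0,0.985],[0,0,0,0,0,0,0.985],[0,0,0,0,0,0,0.985],[0,0.152,-0.955,0,0,0,0],[0,0.152,-0.955,0,0,0,0],[0,0.152,-0.955,0,0,0,0]])

```text
clock: 29.45
position: [0.4733, -0.1735, 0.1609]
ee_rot: [-3.141, 0.053, 0.001]
force: [1.4, 0.6, 0.1]
width: 0.326
gripper_force: 30.0
```

>>> carry_out(commands=[[0,0.152,-0.955,0,0,0,0],[0,0.152,-0.955,0,0,0,0],[0,0.152,-0.955,0,0,0,0],[0,0.152,-0.955,0,0,0,0],[0,0.152,-0.955,0,0,0,0],[0,0.152,-0.955,0,0,0,0],[0,0.152,-0.955,0,0,0,0],[0,0.152,-0.955,0,0,0,0]])

```text
clock: 30.25
position: [0.5101, 0.0164, 0.1609]
ee_rot: [3.141, -0.052, -0.001]
force: [1.2, 0.5, -0.5]
width: 0.325
gripper_force: 30.0
```

>>> carry_out(commands=[[0,0.152,-0.955,0,0,0,0],[0,0.152,-0.955,0,0,0,0],[0,0.152,-0.955,0,0,0,0],[0,0.152,-0.955,0,0,0,0],[0,0.152,-0.955,0,0,0,0],[0,0.152,-0.955,0,0,0,0],[0,0.152,-0.955,0,0,0,0],[0,0.152,-0.955,0,0,0,0]])

```text
clock: 31.05
position: [0.5469, 0.2061, 0.1608]
ee_rot: [3.14, -0.052, -0.001]
force: [-0.1, -0.3, -0.4]
width: 0.323
gripper_force: 30.0
```

>>> carry_out(commands=[[0,0.152,-0.955,0,0,0,0],[0,0.152,-0.955,0,0,0,0],[0,0.152,-0.955,0,0,0,0],[0,0,0,0,0,0,0],[0,0,0,0,0,0,0]])

```text
clock: 31.55
position: [0.5604, 0.2767, 0.1606]
ee_rot: [3.14, -0.051, -0.002]
force: [0.2, -1.4, -0.6]
width: 0.324
gripper_force: 30.0
```

Run:
```python
from h import *
d,p=look("wrist"); print(blobs(d,p,(0,0,120),(180,45,255),.036,.06,.046,300),arm.observe()["width"],tilt())
go(.5625,.2755,.034,-.035)
```

```text
[(0.5656, 0.3875, 75, 28, np.float64(-0.015), 0.0456), (0.5653, 0.3312, 75, 28, np.float64(-0.036), 0.0455)] 0.3226826503041655 [-0.001 -0.001 -1.   ]
turn_z 0.0 | shift [0.07 0.01 5.07] rows 6.0
```

>>> carry_out(commands=[[0,0.08,0.02,0.85,0,0,0],[0,0,0,0.85,0,0,0],[0,0,0,0.85,0,0,0],[0,0,0,0.85,0,0,0],[0,0,0,0.85,0,0,0],[0,0,0,0.85,0,0,0],[0,0,0,0,0,0,0],[0,0,0,0,0,0,0]])

```text
clock: 32.4
position: [0.563, 0.275, 0.0341]
ee_rot: [3.14, -0.054, -0.001]
force: [0.2, 0.3, 0.3]
width: 0.325
gripper_force: 30.0
```

>>> carry_out(commands=[[0.42,0,0,0,0,0,0],[0.42,0,0,0,0,0,0],[0.42,0,0,0,0,0,0],[0.42,0,0,-0.9,0,0,0],[0.42,0,0,-0.9,0,0,0],[0.5,0,0,-0.9,0,0,0],[0.7,0,0,-0.9,0,0,0],[0.7,0,0,-0.9,0,0,0]])

```text
clock: 33.2
position: [0.5629, 0.2761, 0.148]
ee_rot: [-3.141, 0.052, -0.001]
force: [0.6, 0.4, 0.3]
width: 0.627
gripper_force: 0.0
```

Run:
```python
from h import *
d,p=look("wrist"); print("in drawer",blobs(d,p,(0,0,120),(180,45,255),.036,.06,.046,300))
d,p=look("scene"); [print(b) for b in blobs(d,None,(0,0,130),(180,50,255),.014,.035,.024)]
go(.61,-.2485,.165,-1.172)
```

```text
in drawer [(0.4486, 0.2943, 98, 12, np.float64(1.537), 0.0566), (0.565, 0.3876, 74, 28, np.float64(-0.015), 0.0456), (0.5632, 0.2755, 74, 29, np.float64(-0.044), 0.0455), (0.565, 0.3312, 74, 28, np.float64(-0.036), 0.0455)]
(0.5957, -0.0492, 149, 109, np.float64(-1.432), 0.0194)
(0.6127, -0.248, 76, 29, np.float64(-1.17), 0.0251)
(0.0168, -0.9456, 141, 100, np.float64(-1.568), 0.0303)
turn_z 11.4 | shift [20.09  6.5  -0.58] rows 21.0
```

>>> carry_out(commands=[[0.7,0.125,0.995,-0.1,0,0,0],[0.7,0.125,0.995,-0.1,0,0,0],[0.7,0.125,0.995,-0.1,0,0,0],[0.7,0.125,0.995,-0.1,0,0,0],[0.7,0.125,0.995,-0.1,0,0,0],[0.7,0.125,0.995,0,0,0,0],[0.7,0.125,0.995,0,0,0,0],[0.7,0.125,0.995,0,0,0,0]])

```text
clock: 34.1
position: [0.5811, 0.0752, 0.1587]
ee_rot: [3.141, -0.052, -0.0]
force: [0.3, 0.4, -1.0]
width: 0.7
gripper_force: 0.0
```

>>> carry_out(commands=[[0.7,0.125,0.995,0,0,0,0],[0.7,0.125,0.995,0,0,0,0],[0.7,0.125,0.995,0,0,0,0],[0.7,0.125,0.995,0,0,0,0],[0.7,0.125,0.995,0,0,0,0],[0.7,0.125,0.995,0,0,0,0],[0.7,0.125,0.995,0,0,0,0],[0.7,0.125,0.995,0,0,0,0]])

```text
clock: 34.9
position: [0.5994, -0.1244, 0.1586]
ee_rot: [3.141, -0.052, -0.001]
force: [0.3, -0.9, 0.2]
width: 0.699
gripper_force: 0.0
```

>>> carry_out(commands=[[0.7,0.125,0.995,0,0,0,0],[0.7,0.125,0.995,0,0,0,0],[0.7,0.125,0.995,0,0,0,0],[0.7,0.125,0.995,0,0,0,0],[0.7,0.125,0.995,0,0,0,0],[0.7,0,0,0.3,0,0,0.95],[0.7,0,0,0.3,0,0,0.95],[0.7,0,0,0.3,0,0,0.95]])

```text
clock: 35.7
position: [0.6108, -0.2484, 0.1357]
ee_rot: [-3.101, 0.505, 0.001]
force: [-1.3, -0.1, -0.3]
width: 0.698
gripper_force: 0.0
```

>>> carry_out(commands=[[0.7,0,0,0.3,0,0,0.95],[0.7,0,0,0.3,0,0,0.95],[0.7,0,0,0.3,0,0,0.95],[0.7,0,0,0.3,0,0,0.95],[0.7,0,0,0.3,0,0,0.95],[0.7,0,0,0.3,0,0,0.95],[0.7,0,0,0.3,0,0,0.95],[0.7,0,0,0.3,0,0,0.95]])

```text
clock: 36.5
position: [0.6109, -0.2481, 0.0758]
ee_rot: [2.693, -1.618, -0.0]
force: [-0.1, 1.0, 0.1]
width: 0.702
gripper_force: 0.0
```

>>> carry_out(commands=[[0.7,0,0,0.3,0,0,0.95],[0.7,0,0,0,0,0,0],[0.7,0,0,0,0,0,0]])

```text
clock: 36.8
position: [0.611, -0.248, 0.0688]
ee_rot: [2.619, -1.735, -0.001]
force: [1.2, 0.1, 0.6]
width: 0.698
gripper_force: 0.0
```

Run:
```python
from h import *
d,p=look("wrist"); print(blobs(d,p,(0,0,120),(180,45,255),.014,.035,.024,300),tilt(),arm.observe()["joints"].round(2))
go(.61,-.2487,.006,-1.172)
```

```text
[(0.6105, -0.2499, 73, 30, np.float64(-1.172), 0.0235)] [ 0. -0. -1.] [ 0.28  0.64  0.03  1.64 -0.03  0.86 -2.41]
turn_z 0.0 | shift [0.   0.05 2.53] rows 3.0
```

>>> carry_out(commands=[[0.7,0,0.05,0.8,0,0,0],[0.7,0,0,0.8,0,0,0],[0.7,0,0,0.85,0,0,0],[0.7,0,0,0,0,0,0],[0,0,0,0,0,0,0],[0,0,0,0,0,0,0],[0,0,0,0,0,0,0],[0,0,0,0,0,0,0]])

```text
clock: 37.65
position: [0.6105, -0.2489, 0.0087]
ee_rot: [-2.616, 1.739, -0.002]
force: [-0.3, -0.0, 0.4]
width: 0.403
gripper_force: 0.0
```

>>> carry_out(commands=[[0,0,0,0,0,0,0],[0,0,0,-0.7,0,0,0],[0,0,0,-1,0,0,0],[0,0,0,-1,0,0,0],[0,0,0,-1,0,0,0],[0,0,0,-1,0,0,0],[0,0,0,-1,0,0,0],[0,0,0,-0.5,0,0,0]])

```text
clock: 38.45
position: [0.6108, -0.249, 0.1652]
ee_rot: [-2.616, 1.739, -0.005]
force: [0.1, 0.1, -0.0]
width: 0.32
gripper_force: 30.0
```

Run:
```python
from h import *
print(tilt()); go(.5605,.221,.165,-.035)
```

```text
[ 0.003 -0.001 -1.   ]
turn_z -11.4 | shift [-2.670e+00 -1.872e+01  1.000e-02] rows 19.0
```

>>> carry_out(commands=[[0,0,0,0,0,0,-0.95],[0,0,0,0,0,0,-0.95],[0,0,0,0,0,0,-0.95],[0,0,0,0,0,0,-0.95],[0,0,0,0,0,0,-0.95],[0,0,0,0,0,0,-0.95],[0,0,0,0,0,0,-0.95],[0,0,0,0,0,0,-0.95]])

```text
clock: 39.25
position: [0.6096, -0.2486, 0.162]
ee_rot: [-3.076, 0.638, 0.002]
force: [0.8, 1.0, -1.0]
width: 0.326
gripper_force: 30.0
```

>>> carry_out(commands=[[0,0,0,0,0,0,-0.95],[0,0,0,0,0,0,-0.95],[0,0,0,0,0,0,-0.95],[0,0,0,0,0,0,-0.95],[0,-0.141,-0.985,0,0,0,0],[0,-0.141,-0.985,0,0,0,0],[0,-0.141,-0.985,0,0,0,0],[0,-0.141,-0.985,0,0,0,0]])

```text
clock: 40.05
position: [0.5986, -0.1488, 0.1621]
ee_rot: [-3.141, 0.052, 0.001]
force: [0.7, -0.2, -0.1]
width: 0.325
gripper_force: 30.0
```

>>> carry_out(commands=[[0,-0.141,-0.985,0,0,0,0],[0,-0.141,-0.985,0,0,0,0],[0,-0.141,-0.985,0,0,0,0],[0,-0.141,-0.985,0,0,0,0],[0,-0.141,-0.985,0,0,0,0],[0,-0.141,-0.985,0,0,0,0],[0,-0.141,-0.985,0,0,0,0],[0,-0.141,-0.985,0,0,0,0]])

```text
clock: 40.85
position: [0.577, 0.0489, 0.1622]
ee_rot: [3.141, -0.052, -0.001]
force: [0.8, 0.3, -0.3]
width: 0.323
gripper_force: 30.0
```

>>> carry_out(commands=[[0,-0.141,-0.985,0,0,0,0],[0,-0.141,-0.985,0,0,0,0],[0,-0.141,-0.985,0,0,0,0],[0,-0.141,-0.985,0,0,0,0],[0,-0.141,-0.985,0,0,0,0],[0,-0.141,-0.985,0,0,0,0],[0,-0.141,-0.985,0,0,0,0],[0,0,0,0,0,0,0]])

```text
clock: 41.65
position: [0.557, 0.2258, 0.1624]
ee_rot: [-3.139, 0.044, 0.002]
force: [-0.5, 0.3, -0.4]
width: 0.324
gripper_force: 30.0
```

>>> carry_out(commands=[[0,0,0,0,0,0,0],[0,0,0,0,0,0,0]])

```text
clock: 41.85
position: [0.5587, 0.2199, 0.1623]
ee_rot: [3.14, -0.054, -0.001]
force: [0.9, -0.4, -1.6]
width: 0.321
gripper_force: 30.0
```

Run:
```python
from h import *
d,p=look("wrist"); print(blobs(d,p,(0,0,120),(180,45,255),.036,.06,.046,300),arm.observe()["width"],tilt())
go(.5605,.2205,.034,-.035)
```

```text
[(0.5653, 0.3873, 74, 28, np.float64(-0.018), 0.0457), (0.5644, 0.3308, 73, 28, np.float64(-0.036), 0.0456), (0.5635, 0.2751, 74, 28, np.float64(-0.045), 0.0457)] 0.32602995882600977 [-0.    -0.001 -1.   ]
turn_z 0.0 | shift [ 0.07 -0.03  5.14] rows 6.0
```

>>> carry_out(commands=[[0,0.08,-0.03,0.857,0,0,0],[0,0,0,0.857,0,0,0],[0,0,0,0.857,0,0,0],[0,0,0,0.857,0,0,0],[0,0,0,0.857,0,0,0],[0,0,0,0.857,0,0,0],[0,0,0,0,0,0,0],[0,0,0,0,0,0,0]])

```text
clock: 42.7
position: [0.5608, 0.221, 0.0344]
ee_rot: [3.141, -0.054, -0.001]
force: [0.5, -0.3, -0.0]
width: 0.324
gripper_force: 30.0
```

>>> carry_out(commands=[[0.42,0,0,0,0,0,0],[0.42,0,0,0,0,0,0],[0.42,0,0,0,0,0,0],[0.42,0,0,-0.9,0,0,0],[0.42,0,0,-0.9,0,0,0],[0.5,0,0,-0.9,0,0,0],[0.7,0,0,-0.9,0,0,0],[0.7,0,0,-0.9,0,0,0]])

```text
clock: 43.5
position: [0.5606, 0.2218, 0.1481]
ee_rot: [-3.141, 0.052, -0.001]
force: [-0.3, 0.3, -0.3]
width: 0.626
gripper_force: 0.0
```

Run:
```python
from h import *
d,p=look("wrist"); print("in drawer",blobs(d,p,(0,0,120),(180,45,255),.036,.065,.05,200))
d,p=look("scene"); [print(b) for b in blobs(d,None,(0,0,130),(180,50,255),.014,.035,.024)]
print("handle",blobs(d,p,(0,0,60),(180,60,255),.042,.062,.057,40))
go(.40,.300,.18,-.035)
go(.40,.300,.03,-.035)
```

```text
in drawer [(0.566, 0.3848, 72, 27, np.float64(-0.02), 0.0457), (0.5656, 0.3291, 72, 27, np.float64(-0.036), 0.0456), (0.5629, 0.2213, 72, 29, np.float64(-0.035), 0.0455), (0.5647, 0.2742, 72, 28, np.float64(-0.045), 0.0455)]
(0.5957, -0.0492, 149, 109, np.float64(-1.433), 0.0194)
(0.0168, -0.9456, 141, 100, np.float64(-1.568), 0.0304)
handle [(0.5716, 0.3866, 77, 30, np.float64(-0.005), 0.0469), (0.5709, 0.3312, 76, 29, np.float64(-0.031), 0.0464), (0.5703, 0.2754, 76, 30, np.float64(-0.042), 0.0468), (0.4594, 0.3499, 43, 29, np.float64(1.005), 0.0566), (0.5687, 0.2223, 76, 29, np.float64(-0.029), 0.0469), (0.7874, -0.1291, 52, 27, np.float64(-0.399), 0.0538), (0.409, -0.8361, 339, 57, np.float64(-0.414), 0.0543)]
turn_z 0.0 | shift [-6.6  -2.85 -1.18] rows 7.0
turn_z 0.0 | shift [-6.6  -2.85  4.82] rows 7.0
```

>>> carry_out(commands=[[0.5,-0.914,-0.464,-0.15,0,0,0],[0.5,-0.914,-0.464,-0.15,0,0,0],[0.5,-0.914,-0.464,-0.15,0,0,0],[0.5,-0.914,-0.464,-0.15,0,0,0],[0.5,-0.914,-0.464,-0.15,0,0,0],[0.5,-0.914,-0.464,-0.15,0,0,0],[0.5,-0.914,-0.464,-0.15,0,0,0],[0.5,0,0,0,0,0,0]])

```text
clock: 44.4
position: [0.4002, 0.3105, 0.1733]
ee_rot: [-3.14, 0.044, 0.001]
force: [0.2, 0.9, 1.1]
width: 0.501
gripper_force: 0.0
```

>>> carry_out(commands=[[0.5,0,0,0.9,0,0,0],[0.5,0,0,0.9,0,0,0],[0.5,0,0,0.9,0,0,0],[0.5,0,0,0.9,0,0,0],[0.5,0,0,0.9,0,0,0],[0.5,0,0,0.9,0,0,0],[0.5,0,0,0,0,0,0],[0.5,0,0,0,0,0,0]])

```text
clock: 45.2
position: [0.4035, 0.308, 0.0379]
ee_rot: [3.14, -0.053, -0.001]
force: [-0.1, 0.4, 0.2]
width: 0.501
gripper_force: 0.0
```

>>> carry_out(commands=[[0.5,0.5,0,0,0,0,0],[0.5,0.5,0,0,0,0,0],[0.5,0.5,0,0,0,0,0],[0.5,0.5,0,0,0,0,0]])

```text
clock: 45.6
position: [0.4551, 0.3067, 0.0384]
ee_rot: [-3.141, 0.053, -0.001]
force: [-1.0, -0.1, 0.7]
width: 0.503
gripper_force: 0.7
```

>>> carry_out(commands=[[0.5,0.5,0,0,0,0,0],[0.5,0.5,0,0,0,0,0],[0.5,0.5,0,0,0,0,0],[0.5,0.5,0,0,0,0,0],[0.5,0.5,0,0,0,0,0],[0.5,0.5,0,0,0,0,0],[0.5,0.5,0,0,0,0,0],[0.5,0.5,0,0,0,0,0]])

```text
clock: 46.4
position: [0.5544, 0.3031, 0.0378]
ee_rot: [3.141, -0.052, -0.0]
force: [-1.8, -0.7, 0.5]
width: 0.496
gripper_force: 0.7
```

Run:
```python
from h import *
d,p=look("scene"); 
print("panel",[b for b in blobs(d,p,(0,0,100),(180,60,255),.068,.083,.078,80)],arm.observe()["force"])
d,p=look("side"); 
print("panel",[b for b in blobs(d,p,(0,0,100),(180,60,255),.066,.082,.078,80)])
```

```text
panel [(0.6185, 0.303, 293, 22, np.float64(1.538), 0.0782), (0.783, -0.1401, 48, 43, np.float64(-0.45), 0.0768), (0.4053, -0.8296, 331, 41, np.float64(-0.337), 0.077)] [2.37527869 0.14464895 0.48743416]
panel [(0.6184, 0.413, 80, 19, np.float64(-1.561), 0.0758), (0.7712, 0.4485, 253, 8, np.float64(-0.028), 0.0755), (0.0165, -0.9635, 225, 99, np.float64(1.57), 0.0722), (0.3826, -0.8226, 334, 89, np.float64(-0.172), 0.0762), (1.891, -0.0942, 321, 54, np.float64(-1.567), 0.0748), (1.8893, -0.8811, 731, 60, np.float64(-1.568), 0.0758), (0.7173, -1.7185, 1272, 82, np.float64(0.011), 0.0758)]
```

>>> carry_out(commands=[[0.5,0.4,0,0,0,0,0],[0.5,0.4,0,0,0,0,0],[0.5,0.3,0,0,0,0,0],[0.5,0.2,0,0,0,0,0],[0.5,0,0,0,0,0,0]])

```text
clock: 47.0
position: [0.5813, 0.3027, 0.0375]
ee_rot: [3.139, -0.05, -0.013]
force: [-15.9, -1.7, 11.6]
width: 0.499
gripper_force: 8.6
```

>>> carry_out(commands=[[0.5,0.2,0,0,0,0,0],[0.5,0.1,0,0,0,0,0],[0.5,0,0,0,0,0,0]])

```text
clock: 47.3
position: [0.5814, 0.3027, 0.0371]
ee_rot: [3.136, -0.046, -0.03]
force: [-40.7, -4.8, 28.5]
width: 0.502
gripper_force: 20.4
```

>>> carry_out(commands=[[0.5,-0.8,0,0,0,0,0],[0.5,-0.8,0,0,0,0,0],[0.5,-0.5,0,-0.9,0,0,0],[0.5,0,0,-0.9,0,0,0],[0.5,0,0,-0.9,0,0,0],[0.5,0,0,-0.9,0,0,0],[0.5,0,0,-0.9,0,0,0],[0.5,0,0,-0.9,0,0,0]])

```text
clock: 48.1
position: [0.5415, 0.3037, 0.1742]
ee_rot: [-3.141, 0.052, -0.001]
force: [0.1, -0.1, -0.5]
width: 0.497
gripper_force: 0.0
```

Run:
```python
from h import *
for n in("scene","side"):
    d,p=look(n); cv2.imwrite(f"pics/c_{n}.png",d["pixels"][:,:,::-1])
    print(n,"tray",[b for b in blobs(d,p,(0,0,60),(180,60,255),.009,.035,.018,400) if .3<b[0]<.8 and abs(b[1])<.5])
    print("yel",blobs(d,None,*YEL,-.01,.02,.004))
    print("black",blobs(d,None,(0,0,0),(180,255,60),-.01,.01,0,100))
print(tilt(),arm.observe()["joints"].round(2));go(.577,.064,.15,np.pi/2+.138)
```

```text
scene tray [(0.5954, -0.05, 151, 114, np.float64(-1.432), 0.0192)]
yel [(0.431, 0.0014, 199, 54, np.float64(-1.5), 0.0052)]
black [(0.5777, -0.2638, 190, 150, np.float64(-1.56), 0.0009)]
side tray [(0.5834, -0.0465, 155, 113, np.float64(-1.434), 0.0172)]
yel [(0.4254, 0.0023, 200, 53, np.float64(-1.5), 0.003)]
black [(-0.0369, 0.0813, 215, 69, np.float64(0.396), 0.0064)]
[ 0.005  0.003 -1.   ] [-0.35  0.5  -0.36  1.62  0.2   1.05 -2.38]
turn_z 14.0 | shift [ 9.74 -0.02  1.06] rows 10.0
```

View pics/c_scene.png

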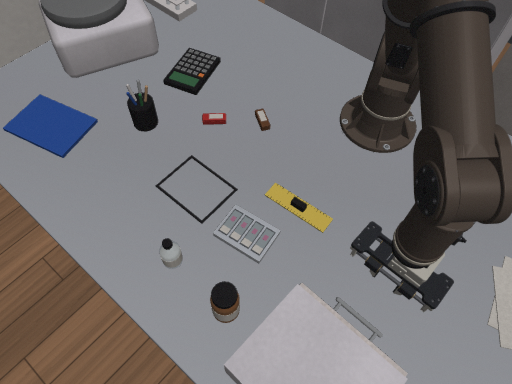

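The picture shows the drawer home, the outline empty at (196,188), the tray at (247,233) and the ruler at (299,207), with nothing knocked. I'll square the tray first by pushing its far long edge toward the robot, then push it along -y.

>>> carry_out(commands=[[1,0,0,0,0,0,-0.46],[1,0.372,0.947,0,0,0,0],[1,0.372,0.947,0,0,0,0],[1,0.372,0.947,0,0,0,0],[1,0.372,0.947,0,0,0,0],[1,0.372,0.947,0,0,0,0],[1,0.372,0.947,0,0,0,0],[1,0.372,0.947,0,0,0,0]])

```text
clock: 49.0
position: [0.6086, 0.1375, 0.1723]
ee_rot: [3.141, 0.02, -0.0]
force: [-0.5, -0.6, 0.0]
width: 1.002
gripper_force: 0.0
```

>>> carry_out(commands=[[1,0.372,0.947,0,0,0,0],[1,0.372,0.947,0,0,0,0],[1,0.372,0.947,0,0,0,0],[1,0.372,0.947,0,0,0,0],[1,0.372,0.947,0,0,0,0],[1,0.372,0.947,0,0,0,0],[1,0.372,0.947,0,0,0,0],[1,0.372,0.947,0,0,0,0]])

```text
clock: 49.8
position: [0.6853, -0.051, 0.1722]
ee_rot: [3.141, 0.02, -0.001]
force: [0.3, 0.5, -0.6]
width: 0.997
gripper_force: 0.0
```

>>> carry_out(commands=[[1,0,0,0,0,0,0],[1,0,0,0,0,0,0]])

```text
clock: 50.0
position: [0.6848, -0.0504, 0.1721]
ee_rot: [3.141, 0.018, -0.001]
force: [0.8, 0.8, -0.3]
width: 0.997
gripper_force: 0.0
```

Run:
```python
from h import *
d,p=look("wrist"); print([b for b in blobs(d,p,(0,0,60),(180,60,255),.009,.035,.018,300)])
d,p=look("scene"); print([b for b in blobs(d,p,(0,0,60),(180,60,255),.009,.035,.018,300) if .3<b[0]<.8 and abs(b[1])<.5])
print(arm.observe()["joints"].round(2),yaw(),tilt()); go(.688,-.05,.007,.011); go(.642,-.05,.007,.011)
```

```text
[(0.6092, -0.0495, 149, 82, np.float64(-1.436), 0.018), (0.7415, 0.1517, 239, 20, np.float64(-0.047), 0.0253)]
[(0.5893, -0.0056, 114, 61, np.float64(0.124), 0.0192)]
[ 0.18  0.6  -0.31  1.45  0.19  1.12 -1.72] 0.014008876147548989 [-0.001  0.001 -1.   ]
turn_z 0.0 | shift [0.13 0.07 6.62] rows 7.0
turn_z 0.0 | shift [-1.71  0.05  6.62] rows 7.0
```

>>> carry_out(commands=[[1,0.15,0,0.95,0,0,0],[1,0,0,0.95,0,0,0],[1,0,0,0.95,0,0,0],[1,0,0,0.95,0,0,0],[1,0,0,0.95,0,0,0],[1,0,0,0.95,0,0,0],[1,0,0,0.9,0,0,0],[1,0,0,0,0,0,0]])

```text
clock: 50.9
position: [0.686, -0.0481, 0.0047]
ee_rot: [-3.141, -0.023, 0.009]
force: [-0.4, 0.7, -0.2]
width: 0.998
gripper_force: 0.0
```

>>> carry_out(commands=[[1,-0.25,0,0,0,0,0],[1,-0.25,0,0,0,0,0],[1,-0.25,0,0,0,0,0],[1,-0.25,0,0,0,0,0],[1,-0.25,0,0,0,0,0],[1,-0.25,0,0,0,0,0],[1,-0.2,0,0,0,0,0],[1,-0.15,0,0,0,0,0]])

```text
clock: 51.7
position: [0.6435, -0.0507, 0.0089]
ee_rot: [3.141, 0.019, 0.005]
force: [5.7, -1.3, 1.0]
width: 1.002
gripper_force: 2.8
```

>>> carry_out(commands=[[1,0,0,0,0,0,0],[1,0,0,0,0,0,0]])

```text
clock: 51.9
position: [0.6429, -0.0502, 0.0084]
ee_rot: [3.141, 0.019, 0.002]
force: [3.7, -0.8, 2.3]
width: 0.997
gripper_force: 1.8
```

Run:
```python
from h import *
d,p=look("side"); print([b for b in blobs(d,p,(0,0,60),(180,60,255),.008,.035,.018,300) if .3<b[0]<.8 and abs(b[1])<.5])
d,p=look("scene"); print([b for b in blobs(d,p,(0,0,60),(180,60,255),.009,.035,.018,200) if .3<b[0]<.8 and abs(b[1])<.5])
```

```text
[(0.7584, 0.4373, 295, 107, np.float64(0.337), 0.0256), (0.5859, -0.0398, 159, 149, np.float64(1.556), 0.0173)]
[(0.5512, -0.0038, 161, 83, np.float64(0.829), 0.0191)]
```

>>> carry_out(commands=[[1,0.6,0,0,0,0,0],[1,0,0,-0.9,0,0,0],[1,0,0,-0.9,0,0,-0.9],[1,0,0,-0.9,0,0,-0.9],[1,0,0,-0.9,0,0,-0.9],[1,0,0,-0.9,0,0,-0.9],[1,0,0,-0.9,0,0,-0.9],[1,0,0,-0.9,0,0,-0.9]])

```text
clock: 52.8
position: [0.6558, -0.0495, 0.1653]
ee_rot: [-3.019, -0.863, 0.005]
force: [0.6, -0.7, 0.2]
width: 1.003
gripper_force: 0.0
```

>>> carry_out(commands=[[0.7,0,0,0,0,0,-0.94],[0.7,0,0,0,0,0,-0.94],[0.7,0,0,0,0,0,-0.94],[0.7,0,0,0,0,0,-0.94],[0.7,0,0,0,0,0,-0.94],[0.7,0,0,0,0,0,-0.94],[0.7,0,0,0,0,0,-0.94],[0.7,0,0,0,0,0,-0.94]])

```text
clock: 53.6
position: [0.6559, -0.0495, 0.1644]
ee_rot: [-2.49, -1.911, 0.004]
force: [-0.3, -0.1, -0.3]
width: 0.698
gripper_force: 0.0
```

>>> carry_out(commands=[[0.7,0,0,0,0,0,-0.94],[0.7,0,0,0,0,0,-0.94],[0.7,0,0,0,0,0,-0.94],[0.7,0,0,0,0,0,0],[0.7,0,0,0,0,0,0]])

```text
clock: 54.1
position: [0.6565, -0.0497, 0.1647]
ee_rot: [-2.205, -2.235, 0.002]
force: [0.4, 0.8, 0.0]
width: 0.697
gripper_force: 0.0
```

Run:
```python
from h import *
d,p=look("scene"); print([b for b in blobs(d,p,(0,0,60),(180,60,255),.009,.035,.018,200) if .3<b[0]<.8 and abs(b[1])<.5])
print(yaw(),arm.observe()["position"],arm.observe()["joints"].round(2)); go(.576,.07,.16,1.58);go(.576,-.1805,.16,1.58)
```

```text
[(0.58, -0.0357, 137, 113, np.float64(-1.558), 0.0193)]
1.584457874945219 [ 0.65678188 -0.04973821  0.16490008] [ 0.43  0.65 -0.71  1.51  0.44  1.15 -0.35]
turn_z 0.0 | shift [ 4.82 -3.19  0.2 ] rows 5.0
turn_z 0.0 | shift [-5.2  -3.28  0.2 ] rows 6.0
```

>>> carry_out(commands=[[0.7,0.964,-0.638,0,0,0,0],[0.7,0.964,-0.638,0,0,0,0],[0.7,0.964,-0.638,0,0,0,0],[0.7,0.964,-0.638,0,0,0,0],[0.7,0.964,-0.638,0,0,0,0],[0.7,0,0,0.9,0,0,0],[0.7,0,0,0.9,0,0,0],[0.7,0,0,0.9,0,0,0]])

```text
clock: 54.95
position: [0.5755, 0.0695, 0.0974]
ee_rot: [2.205, 2.237, -0.0]
force: [0.4, -0.6, -0.6]
width: 0.699
gripper_force: 0.0
```

>>> carry_out(commands=[[0.7,0,0,0.9,0,0,0],[0.7,0,0,0.9,0,0,0],[0.7,0,0,0.9,0,0,0],[0.7,0,0,0.85,0,0,0],[0.7,0,0,0,0,0,0],[0.7,-0.3,0,0,0,0,0],[0.7,-0.3,0,0,0,0,0],[0.7,-0.3,0,0,0,0,0]])

```text
clock: 55.75
position: [0.5768, 0.0458, 0.0103]
ee_rot: [2.204, 2.237, 0.001]
force: [0.2, 0.0, 1.1]
width: 0.701
gripper_force: 0.0
```

>>> carry_out(commands=[[0.7,-0.4,0,0,0,0,0],[0.7,-0.4,0,0,0,0,0],[0.7,-0.4,0,0,0,0,0],[0.7,-0.4,0,0,0,0,0],[0.7,-0.4,0,0,0,0,0],[0.7,-0.4,0,0,0,0,0],[0.7,-0.4,0,0,0,0,0],[0.7,-0.4,0,0,0,0,0]])

```text
clock: 56.55
position: [0.5781, -0.0322, 0.0102]
ee_rot: [-2.203, -2.24, -0.005]
force: [0.5, 6.3, 3.5]
width: 0.698
gripper_force: 3.1
```

Run:
```python
from h import *
d,p=look("scene"); print([b for b in blobs(d,p,(0,0,60),(180,60,255),.009,.035,.018,200) if .3<b[0]<.8 and abs(b[1])<.5],blobs(d,None,*YEL,-.01,.02,.004))
print(yaw(),arm.observe()["position"],arm.observe()["force"]);go(.576,-.1805,.006,1.58)
```

```text
[(0.5824, -0.144, 112, 96, np.float64(0.004), 0.0194)] [(0.4307, 0.0053, 191, 54, np.float64(-1.5), 0.0056)]
1.5854313933315138 [ 0.57805392 -0.03491275  0.0099248 ] [1.577513   4.17312105 3.82891735]
turn_z 0.1 | shift [-5.82 -0.14  0.16] rows 6.0
```

>>> carry_out(commands=[[0.7,-0.4,0,0,0,0,0],[0.7,-0.4,-0.03,0,0,0,0],[0.7,-0.4,-0.03,0,0,0,0],[0.7,-0.4,-0.03,0,0,0,0],[0.7,-0.4,-0.03,0,0,0,0],[0.7,-0.4,-0.03,0,0,0,0],[0.7,-0.4,-0.03,0,0,0,0],[0.7,-0.4,0,0,0,0,0]])

```text
clock: 57.4
position: [0.5746, -0.1122, 0.0099]
ee_rot: [-2.202, -2.24, -0.004]
force: [0.7, 6.0, 3.0]
width: 0.7
gripper_force: 3.1
```

>>> carry_out(commands=[[0.7,-0.4,0,0,0,0,0],[0.7,-0.4,0,0,0,0,0],[0.7,-0.4,0,0,0,0,0],[0.7,-0.4,0,0,0,0,0],[0.7,-0.4,0,0,0,0,0],[0.7,-0.3,0,0,0,0,0],[0.7,-0.2,0,0,0,0,0],[0.7,0,0,0,0,0,0]])

```text
clock: 58.2
position: [0.5755, -0.176, 0.0098]
ee_rot: [2.204, 2.238, 0.002]
force: [0.3, 2.2, 0.6]
width: 0.698
gripper_force: 1.1
```

>>> carry_out(commands=[[0.7,0.6,0,0,0,0,0],[0.7,0.6,0,-0.6,0,0,0],[0.7,0,0,-0.9,0,0,0],[0.7,0,0,-0.9,0,0,0],[0.7,0,0,-0.9,0,0,0],[0.7,0,0,-0.9,0,0,0],[0.7,0,0,-0.9,0,0,0],[0.7,0,0,-0.9,0,0,0]])

```text
clock: 59.0
position: [0.5744, -0.1439, 0.1612]
ee_rot: [2.201, 2.241, -0.0]
force: [0.2, 0.0, -0.4]
width: 0.699
gripper_force: 0.0
```

Run:
```python
from h import *
d,p=look("scene"); print([b for b in blobs(d,p,(0,0,60),(180,60,255),.009,.035,.018,200) if .3<b[0]<.8 and abs(b[1])<.5])
print("ruler",blobs(d,None,*YEL,-.01,.02,.004)); print(blobs(d,p,(0,0,0),(180,255,255),.015,.035,.026,100))
d,p=look("side"); print(blobs(d,None,*YEL,-.01,.02,.004))
print(yaw(),arm.observe()["position"])
```

```text
[(0.5797, -0.2584, 155, 114, np.float64(-1.551), 0.0192)]
ruler [(0.431, 0.0014, 199, 54, np.float64(-1.5), 0.0053)]
[(0.4332, 0.0032, 45, 26, np.float64(1.557), 0.0259), (0.5816, -0.2562, 150, 110, np.float64(-1.556), 0.0194), (0.075, 0.0404, 201, 93, np.float64(-1.028), 0.0255), (0.2584, -0.2798, 83, 32, np.float64(0.988), 0.024), (0.7272, -0.8027, 163, 135, np.float64(-1.356), 0.016), (0.3221, -0.6137, 168, 85, np.float64(1.222), 0.0228), (0.405, -0.8433, 339, 47, np.float64(-0.396), 0.0288), (0.0277, -0.9416, 170, 116, np.float64(-1.535), 0.0297)]
[(0.4254, 0.0023, 200, 53, np.float64(-1.5), 0.003)]
1.5884482744250832 [ 0.57632855 -0.14387004  0.16332026]
```

>>> carry_out(commands=[[0.7,0,0,0,0,0,0.95],[0.7,0,0,0,0,0,0.95],[0.7,0,0,0,0,0,0.95],[0.7,0,0,0,0,0,0.95],[0.7,0,0,0,0,0,0.95],[0.7,0,0,0,0,0,0.95],[0.7,0,0,0,0,0,0.95],[0.7,0,0,0,0,0,0.95]])

```text
clock: 59.9
position: [0.5741, -0.1443, 0.1592]
ee_rot: [-2.878, -1.258, 0.001]
force: [0.3, 0.2, 0.1]
width: 0.701
gripper_force: 0.0
```

>>> carry_out(commands=[[0.7,0,0,0,0,0,0.95],[0.7,0,0,0,0,0,0.95],[0.7,0,0,0,0,0,0.95],[0.7,0,0,0,0,0,0.95],[0.7,0,0,0,0,0,0.95],[0.7,0,0,0,0,0,0.95],[0.7,0,0,0,0,0,0.95],[0.7,0,0,0,0,0,0.95]])

```text
clock: 60.7
position: [0.5741, -0.1442, 0.1592]
ee_rot: [-3.14, -0.101, 0.001]
force: [-1.9, -0.2, 0.3]
width: 0.698
gripper_force: 0.0
```

>>> carry_out(commands=[[0.7,0,0,0,0,0,0],[0.7,0,0,0,0,0,0]])

```text
clock: 60.9
position: [0.5744, -0.1448, 0.1592]
ee_rot: [3.14, 0.111, -0.001]
force: [0.8, 0.3, 0.5]
width: 0.7
gripper_force: 0.0
```

Run:
```python
from h import *
d,p=look("wrist"); print("tray",[b for b in blobs(d,p,(0,0,60),(180,60,255),.009,.035,.018,300)])
go(.429,.001,.17,.0716); go(.38,.001,.17,.0716)
```

```text
tray [(0.5766, -0.2605, 150, 109, np.float64(-1.556), 0.0178)]
turn_z -0.0 | shift [-5.39 -6.24 -0.43] rows 7.0
turn_z -0.0 | shift [-7.34 -6.38 -0.43] rows 8.0
```

>>> carry_out(commands=[[0.7,-0.77,-0.891,0,0,0,0],[0.7,-0.77,-0.891,0,0,0,0],[0.7,-0.77,-0.891,0,0,0,0],[0.7,-0.77,-0.891,0,0,0,0],[0.7,-0.77,-0.891,0,0,0,0],[0.7,-0.77,-0.891,0,0,0,0],[0.7,-0.77,-0.891,0,0,0,0],[0.7,0,0,0.8,0,0,0]])

```text
clock: 61.75
position: [0.4287, 0.0037, 0.1408]
ee_rot: [3.139, 0.115, 0.005]
force: [0.9, -0.1, -1.1]
width: 0.7
gripper_force: 0.0
```

>>> carry_out(commands=[[0.7,0,0,0.8,0,0,0],[0.7,0,0,0.8,0,0,0],[0.7,0,0,0.8,0,0,0],[0.7,0,0,0,0,0,0],[0.7,0,0,0,0,0,0]])

```text
clock: 62.25
position: [0.4296, 0.0011, 0.0794]
ee_rot: [-3.14, -0.107, 0.001]
force: [1.2, 0.1, 0.3]
width: 0.703
gripper_force: 0.0
```

Run:
```python
from h import *
d,p=look("wrist"); cv2.imwrite("pics/w3.png",d["pixels"][:,:,::-1])
print("block",blobs(d,p,(0,0,0),(180,255,255),.018,.032,.026,100)); print("yel",blobs(d,p,*YEL,-.01,.015,.004,300))
print(arm.observe()["position"],yaw(),tilt()); go(.429,.001,.009,.0716)
```

```text
block [(0.4302, 0.0011, 43, 21, np.float64(-1.503), 0.0252)]
yel [(0.4284, 0.0012, 199, 53, np.float64(-1.503), 0.0035)]
[0.43016566 0.0010516  0.07987   ] 0.06773708275965978 [ 0.001  0.    -1.   ]
turn_z -0.0 | shift [-0.05 -0.    2.83] rows 3.0
```

View pics/w3.png

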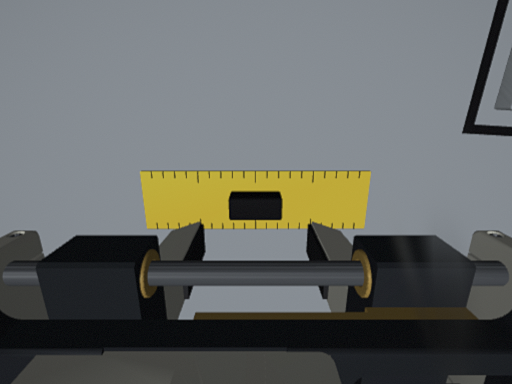

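The ruler's grip block is at (255,205), centred between the fingers and measured at (0.429, 0.001). I'll grasp it now.

>>> carry_out(commands=[[0.7,-0.04,0,0.9,0,0,0],[0.7,0,0,0.9,0,0,0],[0.7,0,0,0.9,0,0,0],[0.7,0,0,0.1,0,0,0],[0,0,0,0,0,0,0],[0,0,0,0,0,0,0],[0,0,0,0,0,0,0],[0,0,0,0,0,0,0]], squeeze=30)

```text
clock: 63.1
position: [0.4297, 0.0008, 0.0103]
ee_rot: [3.14, 0.105, 0.003]
force: [-2.0, 0.8, 8.5]
width: 0.48
gripper_force: 30.0
```

>>> carry_out(commands=[[0,0,0,0,0,0,0],[0,0,0,-0.4,0,0,0],[0,0,0,-0.7,0,0,0],[0,0,0,-0.7,0,0,0],[0,0,0,-0.7,0,0,0],[0,0,0,0,0,0,0],[0,0,0,0,0,0,0]])

```text
clock: 63.8
position: [0.429, 0.0006, 0.0722]
ee_rot: [3.14, 0.104, 0.002]
force: [-0.8, 0.1, -1.4]
width: 0.476
gripper_force: 30.0
```

Run:
```python
from h import *
s=arm.observe(); print(s["position"],yaw(),tilt(),s["width"])
d,p=look("wrist")
z=s["position"][2]-.0095
print("yel held",blobs(d,p,*YEL,z-.012,z+.016,z+.004,300))
go(.485,-.258,.075,.015)
```

```text
[0.42901535 0.00056844 0.07219929] 0.0663197739728908 [ 0.001 -0.    -1.   ] 0.4760926844864636
yel held [(0.4417, 0.0013, 198, 28, np.float64(-1.502), 0.0653)]
turn_z 0.5 | shift [ 2.1  10.37 -0.13] rows 11.0
```

>>> carry_out(commands=[[0,0,0,0,0,0,0.5],[0,0.205,0.956,0,0,0,0],[0,0.205,0.956,0,0,0,0],[0,0.205,0.956,0,0,0,0],[0,0.205,0.956,0,0,0,0],[0,0.205,0.956,0,0,0,0],[0,0.205,0.956,0,0,0,0],[0,0.205,0.956,0,0,0,0]])

```text
clock: 64.65
position: [0.4668, -0.1667, 0.0707]
ee_rot: [-3.141, -0.027, 0.003]
force: [1.3, -0.0, -1.8]
width: 0.475
gripper_force: 30.0
```

>>> carry_out(commands=[[0,0.205,0.956,0,0,0,0],[0,0.205,0.956,0,0,0,0],[0,0.205,0.956,0,0,0,0],[0,0.205,0.956,0,0,0,0],[0,0,0,0,0,0,0],[0,0,0,0,0,0,0]])

```text
clock: 65.25
position: [0.4889, -0.261, 0.0706]
ee_rot: [-3.141, -0.025, 0.003]
force: [-0.2, 1.2, -1.9]
width: 0.477
gripper_force: 30.0
```

Run:
```python
from h import *
s=arm.observe(); print(s["position"],yaw(),tilt(),s["width"],s["joints"].round(2))
d,p=look("wrist")
z=s["position"][2]-.0095
print("yel held",blobs(d,p,*YEL,z-.015,z+.018,z+.004,300))
print("tray",blobs(d,p,(0,0,60),(180,60,255),.012,.025,.018,300))
d,p=look("scene");print("tray",[b for b in blobs(d,p,(0,0,60),(180,60,255),.009,.025,.018,200) if .3<b[0]<.8 and abs(b[1])<.5])
go(.490,-.2617,.014,.015)
```

```text
[ 0.48887234 -0.26100886  0.07062262] 0.015830024444566795 [-0.002  0.001 -1.   ] 0.47696279281756354 [ 0.66  0.53 -0.37  1.89  0.27  0.77 -1.41]
yel held [(0.5015, -0.2608, 198, 28, np.float64(-1.553), 0.0636)]
tray [(0.5758, -0.2622, 148, 108, np.float64(-1.556), 0.018)]
tray [(0.5797, -0.2587, 155, 113, np.float64(-1.554), 0.0192)]
turn_z 0.0 | shift [0.04 0.08 2.28] rows 3.0
```

>>> carry_out(commands=[[0,0.04,0.05,0.7,0,0,0],[0,0,0,0.7,0,0,0],[0,0,0,0.5,0,0,0],[0,0,0,0.3,0,0,0],[0,0,0,0.15,0,0,0],[0,0,0,0,0,0,0],[0,0,0,0,0,0,0]])

```text
clock: 66.05
position: [0.4909, -0.2624, 0.0134]
ee_rot: [3.141, 0.026, 0.001]
force: [-0.4, 0.8, -0.2]
width: 0.475
gripper_force: 30.0
```

```bash
cat > m.py <<'E'
from h import *
def meas():
    d,p=look("wrist"); s=arm.observe(); print(s["position"].round(4),s["force"].round(1),round(yaw(),4),s["width"])
    y=blobs(d,p,*YEL,-.01,.02,.004,300); t=blobs(d,p,(0,0,60),(180,60,255),.012,.025,.018,300)
    print("yel",y,"\ntray",t)
    d,p=look("scene"); y=blobs(d,p,*YEL,-.01,.02,.004,100); print("scene yel",y)
E
python3 -c "from m import *;meas()"
```

```text
[ 0.491  -0.2625  0.0135] [ 1.3 -0.5 -1.9] 0.0167 0.4733896891698379
yel [(0.5021, -0.2623, 202, 29, np.float64(-1.551), 0.0064)] 
tray [(0.5699, -0.2623, 147, 96, np.float64(-1.555), 0.018)]
scene yel [(0.491, -0.2636, 200, 54, np.float64(-1.552), 0.0079)]
```

>>> carry_out(commands=[[0,0,0,0.1,0,0,0],[0,0,0,0.05,0,0,0],[0,0,0,0,0,0,0]])

```text
clock: 66.45
position: [0.4909, -0.2626, 0.0103]
ee_rot: [3.141, 0.026, 0.001]
force: [-3.3, 1.6, 11.8]
width: 0.475
gripper_force: 30.0
```

>>> carry_out(commands=[[0,0.06,0,0,0,0,0],[0,0.06,0,0,0,0,0],[0,0,0,0,0,0,0]])

```text
clock: 66.75
position: [0.4915, -0.2627, 0.0103]
ee_rot: [3.141, 0.025, -0.005]
force: [-12.3, 1.5, 20.8]
width: 0.472
gripper_force: 30.0
```

>>> carry_out(commands=[[0,0.06,0,0,0,0,0],[0,0,0,0,0,0,0]])

```text
clock: 66.95
position: [0.4933, -0.2628, 0.0103]
ee_rot: [3.14, 0.025, -0.004]
force: [-9.9, 2.0, 19.7]
width: 0.473
gripper_force: 30.0
```

```bash
python3 -c "from m import *;meas()"
```

```text
[ 0.4933 -0.2628  0.0103] [-10.4   0.9  20.5] 0.0158 0.4780941223073027
yel [(0.5057, -0.2627, 199, 28, np.float64(-1.553), 0.0034)] 
tray [(0.5707, -0.2623, 147, 97, np.float64(-1.556), 0.018)]
scene yel [(0.4946, -0.2627, 199, 53, np.float64(-1.553), 0.0048)]
```

>>> carry_out(commands=[[0,0,0,-0.04,0,0,0],[0,0.06,0,0,0,0,0],[0,0.06,0,0,0,0,0],[0,0.06,0,0,0,0,0],[0,0.04,0,0,0,0,0],[0,0,0,0,0,0,0]])

```text
clock: 67.65
position: [0.4971, -0.2627, 0.0103]
ee_rot: [3.141, 0.024, -0.01]
force: [-13.9, 0.5, 16.7]
width: 0.475
gripper_force: 30.0
```

```bash
python3 -c "
from m import *;meas()
d,p=look('wrist');cv2.imwrite('pics/w4.png',cv2.resize(d['pixels'][60:300,60:460],(800,480))[:,:,::-1])"
```

```text
[ 0.4971 -0.2627  0.0103] [-13.9  -0.1  18.7] 0.0155 0.47804117878918584
yel [(0.5095, -0.2625, 199, 28, np.float64(-1.552), 0.0034)] 
tray [(0.5734, -0.2622, 147, 100, np.float64(-1.555), 0.018)]
scene yel [(0.4984, -0.2626, 199, 54, np.float64(-1.552), 0.0049)]
```

View pics/w4.png

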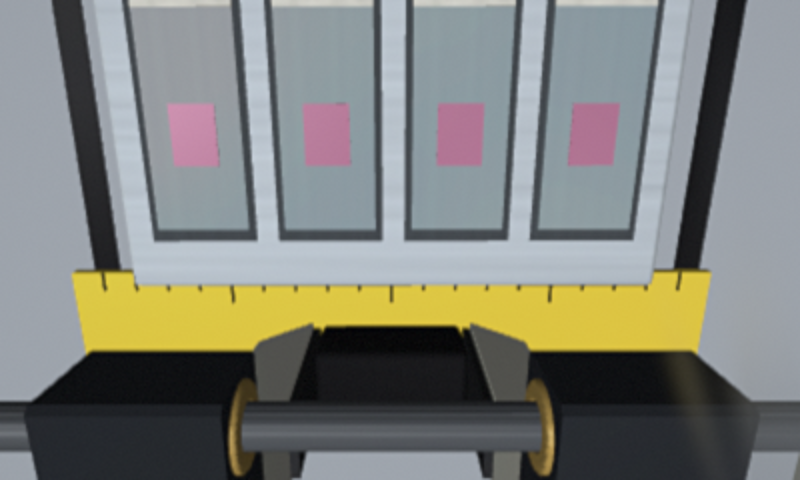

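The crop shows the ruler spanning the tray's near edge (row 284, columns 135–650), with the ruler's far edge visible at row 270 on both sides. I'll measure the gap by casting these edges onto their planes.

```bash
cat >> m.py <<'E'
def gap():
    d,p=look("wrist"); hsv=cv2.cvtColor(d["pixels"],cv2.COLOR_RGB2HSV); w=cloud(d,p)
    Y=cv2.inRange(hsv,*YEL)>0; out=[]
    def tops(us):
        uv=[]
        for u in us:
            r=np.flatnonzero(Y[:,u]); 
            if len(r)>3: uv.append((u,r[0]-.5))
        return np.array(uv)
    cols=np.flatnonzero(Y.sum(0)>10); a,b=cols[0],cols[-1]
    t=np.array([tops([u])[0,1] for u in cols]); 
    mid=cols[(cols>a+.2*(b-a))&(cols<b-.2*(b-a))]
    e=tops(mid); e=ray(d,e,.018,p)             # tray top edge (occluding ruler)
    s=[u for u in list(range(a+3,a+9))+list(range(b-8,b-2))]
    r=ray(d,tops(s),.004,p)
    pe=np.polyfit(e[:,1],e[:,0],1); pr=np.polyfit(r[:,1],r[:,0],1); yc=-.2625
    print("tray edge x %.4f yaw %.4f | ruler edge x %.4f yaw %.4f | gap mm %.2f"%(np.polyval(pe,yc),-pe[0],np.polyval(pr,yc),-pr[0],1e3*(np.polyval(pe,yc)-np.polyval(pr,yc))), "ruler y ends",r[:,1].min().round(4),r[:,1].max().round(4))
E
python3 -c "from m import *;gap()"
```

```text
tray edge x 0.5232 yaw 0.0150 | ruler edge x 0.5232 yaw 0.0181 | gap mm 0.03 ruler y ends -0.3583 -0.1666
```

>>> carry_out(commands=[[0,0,0,-0.05,0,0,0],[0.6,0,0,0,0,0,0],[0.65,0,0,0,0,0,0],[0.65,0,0,0,0,0,0],[0.65,0,0,-0.4,0,0,0],[0.65,0,0,-0.9,0,0,0],[0.65,0,0,-0.9,0,0,0],[0.65,0,0,0,0,0,0]])

```text
clock: 68.65
position: [0.5029, -0.2628, 0.0699]
ee_rot: [3.139, 0.027, 0.008]
force: [0.8, 0.2, -0.9]
width: 0.644
gripper_force: 0.0
```

>>> carry_out(commands=[[0.65,-0.7,0,-0.7,0,0,0],[0.65,-0.7,0,-0.7,0,0,0],[0.65,-0.7,0,-0.7,0,0,0],[0.65,0,0,0,0,0,0],[0.65,0,0,0,0,0,0]])

```text
clock: 69.15
position: [0.4484, -0.2634, 0.1192]
ee_rot: [3.141, 0.025, 0.002]
force: [0.8, -0.4, 0.2]
width: 0.651
gripper_force: 0.0
```

```bash
python3 -c "
from m import *;meas();gap()
d,p=look('scene');cv2.imwrite('pics/f.png',cv2.resize(d['pixels'],(800,600))[:,:,::-1])
print([b for b in blobs(d,p,(0,0,60),(180,60,255),.009,.035,.018,200) if .3<b[0]<.8 and abs(b[1])<.5],blobs(d,None,(0,0,0),(180,255,60),-.01,.01,0,100))
print([b for b in blobs(d,p,(0,0,100),(180,60,255),.068,.083,.078,80)])"
```

```text
[ 0.4486 -0.2631  0.1187] [0.3 0.1 1.6] 0.0167 0.6506518921564503
yel [(0.4967, -0.2626, 199, 53, np.float64(-1.556), 0.0035)] 
tray [(0.5668, -0.2623, 148, 85, np.float64(-1.556), 0.0179)]
scene yel [(0.4992, -0.2624, 198, 53, np.float64(-1.551), 0.0052)]
tray edge x 0.5230 yaw 0.0159 | ruler edge x 0.5231 yaw 0.0190 | gap mm -0.08 ruler y ends -0.3604 -0.1631
[(0.583, -0.2588, 154, 113, np.float64(-1.553), 0.0192)] [(0.5898, -0.2636, 190, 126, np.float64(-1.558), 0.0012)]
[(0.6391, 0.3027, 292, 10, np.float64(1.536), 0.0783), (0.7832, -0.1395, 48, 44, np.float64(-0.45), 0.077), (0.4084, -0.8276, 314, 31, np.float64(-0.398), 0.0769)]
```

View pics/f.png

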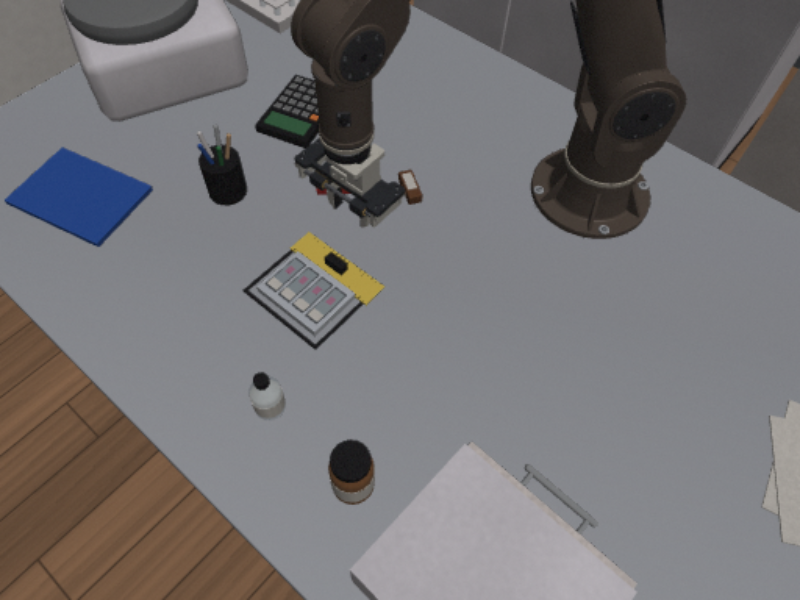

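The final view shows the tray inside the outline at (305,297), the ruler flush along its near edge at (337,268), and the drawer closed with the bottles and cup unmoved. I'll hand it in.

```bash
python3 -c "
from cell import arm
print(arm.sign_off())"
```

```text
the job is handed in; nothing more can be done
None
```

I handed the job in (no verdict came back): by the last camera check all four white cases are in the closed drawer, the tray is inside the tape outline (about 5 mm off centre), and the ruler lies flush along its near edge.

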